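# Empty the spool tray and turn it over under the low shelf

### The job

Lift the yellow tape reel up off the spindle in the blue tray and stand it upright in the middle of the round cork pad. Then turn the empty tray upside down into the space beneath the low shelf, so that it rests flat on its rim on the worktop with its whole body under the board. Do not pull the tray out into the open to turn it, and do not push or knock over the bottles, the flask or the beaker.

Things in the scene. Friction and masses are not known exactly. Their poses are not given: they have to be found in the camera images.
- low_shelf: Fixed low shelf, askew: whitish clear board 220 mm deep (its x), 400 mm wide (its y), underside 300, top 310 mm above the worktop; an aluminium strip puts its front face at x = -116 mm. Origin on the worktop under the board's centre; x to its back, y to its left, z up. Its open front looks to the robot and its right. Two 8 mm end panels at y = +-194 mm, x = 5 to 105 mm (feet -5 to 115). Small things are fixed on top.
- tray: Loose blue open tray, about 0.22 kg, 80 (its x) by 84 (its y) by 44 mm high, walls and floor 4 mm. Origin at the centre of its underside, z to its open side. A 12 mm steel spindle in its middle rises 38 mm above the underside, lower than the rim. A ball grip stands out from the -x wall. At the start it stands upright by the shelf's front edge, nearly half under the board, grip outwards.
- tray_center (a point): Middle of the tray's body (22 mm above its underside, half way between underside and rim). Axes as the tray's. Stood on end on its +x wall (ball grip up), the empty tray stays standing; tipped some 35 degrees further it falls onto its rim.
- tray_knob (a point): Centre of the tray's black ball grip, 22 mm in diameter, on an 8 mm round stem: 64 mm from the tray's middle along its -x, 24 mm out from the wall, half way up the tray's height. Held lightly between two fingers, the ball can turn in the grip. Axes as the tray's.
- reel: Loose yellow wound reel of tape, a rigid tube 48 mm in outer diameter, 72 mm high, bore 18 mm, about 0.07 kg. Origin at the centre of its lower end, z along its axis. At the start it stands over the spindle on the tray's floor (lower end 4 mm above the worktop, top 76 mm, so 32 mm stick out above the rim).
- pad: Fixed round cork pad, 90 mm in diameter, 6 mm thick, on the open worktop. Origin at the centre of its underside.
- dark_bottle: Small black-capped black reagent bottle, 36 mm in diameter, 66 mm high, loose, under the shelf near its left end. Origin at the centre of its underside.
- amber_bottle: Small black-capped brown reagent bottle, 36 mm in diameter, 66 mm high, loose, under the shelf near its right end. Origin at the centre of its underside.
- flask: Clear conical flask, 64 mm in diameter at the foot, 104 mm high, loose, on the open worktop. Origin at the centre of its underside.
- beaker: Clear beaker with a spout, 77 mm in diameter, 88 mm high, loose, on the left of the worktop. Origin at the centre of its underside.
Things that resemble listed ones, but are neither listed nor needed, are in the scene too. There is more than one size of the reel; the job needs the smaller.

How it is judged:
By the outcome, as a careful person would: the job done as asked, in the order asked, and still so for the second after the job is handed in, with the robot touching nothing.
It also fails if it takes over 61 s, if anything falls off the work surface, if the arm or the gripper's body presses on something with over 40 N, if the wrist force passes 120 N, or if a joint passes its speed limit or range.

### The arm

A 6-joint arm with a two-finger parallel gripper is mounted at the origin on a cart in front of the work surface, level with it; the furniture and walls round the work are solid. World frame = base frame: x ahead of the robot, y to its left, z up, the work surface at z = 0. Lengths are in m, angles in rad, forces in N, time in s.
With the tool pointing down it reaches from about 0.3 to 0.875 m from the base axis. Payload 6.4 kg.
Tool frame: the origin (TCP) lies midway between the tips of the shut fingers; the grasp point (between the pads) lies ctrl.grip_depth behind it (ctrl.grip_depth is the distance from the TCP to the grasp point, in m); x points along the fingers, y is the direction in which the jaws open and shut, and the axes are right-handed (so a half turn about x gives the same grasp; the last joint's range is limited). The gripper opens to 85 mm and grips with 20 to 120 N. Pads are 22 mm wide; open, the fingers measure 114 mm over their backs; the gripper's body (76 mm by 85 mm) begins 54 mm behind the grasp point. The pads swing forward as they close: fully open they stand 13 mm farther back than shut.
Start: joints at [-1.5, 0.181, 1.607, -0, 1.354, -0.206], TCP at [0.157, -0.553, 0.208] pointing down, gripper open.
Joint ranges: [-2.99, 2.99], [-0.89, 2.07], [0.3, 2.58], [-1.14, 4.28], [0, 2.63], [-3.12, 3.12]. Speed limits (rad/s): [2.57, 2.57, 3.01, 3.14, 3.14, 3.14].

### API

Orientations are given as a unit quaternion [w, x, y, z].
In Python, from bench import ctrl gives the robot as it stands.
- The arm moves only by the shell command python3 -m creep 'ROWS'. ROWS is text: rows parted by semicolons, each of 7 numbers parted by spaces: the opening, from 0 (shut) to 1 (fully open), then the shift along the tool's x, y, z in cm, then the turn, a rotation vector about the tool's x, y, z in rad. In form: claw x y z ax ay az; .... A call has 1 to 10 rows; each row shifts and turns the pose as measured when the row begins, along the tool's axes as they then stand; what a row does not reach is not made up. A row lasts 1/8 s, in which the tool goes at most 62.5 mm and 10.7 degrees, less where a joint would pass 70% of its speed; a pose out of reach is approached as far as the arm can. A call with a gripper value outside its range is refused whole. The fingers move at their own pace and stop on an object; the grip force is fixed at half the most. Time passes only in rows, so rows that do not move let the fingers close. It gives the time, the measured TCP pose, the force and the opening at its end, in the units of the state.
- ctrl.get_obs(): the state, without advancing time (a new reading comes with each control period).
- ctrl.camera(name): name is "scene" or "top" or "wrist"; returns (picture, depth): 400x640x3 uint8, blue, green, red; 400x640 float32, m along the optical axis (not along the pixel's ray), 0 where there is no reading.
- ctrl.calibration(name): a dict with "mtx" (3x3 intrinsics, pixels), "distortion" ([k1, k2, p1, p2, k3] as OpenCV has them; the pictures are not rectified), "R" (3x3) and "t" (3): a world point X has camera coordinates R X + t; the wrist camera has in their place "tool_from_camera" (4x4, takes a point from camera to tool coordinates, whose origin is the TCP and whose axes are the tool frame's). Camera axes: x right, y down, z forward; pixel columns grow to the right and rows downward; lengths in m; the calibration is good to about 2 mm. A picture is of the moment at which its call begins: read the wrist's pose just before it. calibration takes no time and is no camera call.
- ctrl.hand_in(): hands the job in, once; it reports no verdict.
Trained networks look in the newest picture that a camera, given by its name, has taken for a name from the list of things; names that differ only in an ending like _2 or _b are one class to them, and where a whole thing is asked for, a point or a joint stands for the part that bears it (a point fixed in the world has none). Each returns a list of dicts, best first, with "confidence" (0 to 1); they miss things now and then, are a little off and sometimes report something else, mostly with a low value. They report only what shows in the picture. A call takes as long as a camera call. They do not tell look-alikes from the thing itself.
- ctrl.find_in(query, camera): "rect" ([left, top, right, bottom] in pixels, round what is visible of it).
The state is a dict: "time_s": time; "q": joint angles; "dq": joint speeds; "joint_efforts": joint torques, N m; "eef_pos": TCP position; "eef_rot": TCP orientation; "wrist_force": force on the tool from outside, world axes, zero at the start; "torque": the same for the moment, N m; "opening": opening from 0.0 (shut) to 1.0 (fully open).
Only numpy, scipy, OpenCV 4.12 (cv2) and the standard library are available. Lean on these libraries where they do the work, as an engineer would, in place of code of your own. Each camera call takes 0.05 s, during which the arm holds its last target.

## Working session

There is one attempt and no reset: what is moved stays moved. The work goes in short steps, Python scripts to look and compute and a shell command to move; the robot and the scene stay as the last step left them, time stands still between calls to the robot, and variables do not carry over. Pictures are saved under pics/ and viewed, and the job is handed in when it is done.

```bash
ls; mkdir -p pics; python3 - <<'E'
from bench import ctrl
import cv2,numpy as np
print(ctrl.get_obs(), ctrl.grip_depth)
for n in ("scene","top","wrist"):
    im,d=ctrl.camera(n); cv2.imwrite(f"pics/a_{n}.png",im); np.save(f"pics/a_{n}.npy",d)
    c=ctrl.calibration(n); print(n,{k:np.round(v,4).tolist() for k,v in c.items()})
    for q in ("tray","reel","pad","low_shelf","flask","beaker","dark_bottle","amber_bottle","tray_knob"):
        if n!="wrist": print(q,[(np.round(r['rect']).tolist(),round(r['confidence'],2)) for r in ctrl.find_in(q,n)][:4])
E
```

```text
pics
{'time_s': 0.0, 'q': array([-1.50030313e+00,  1.81554462e-01,  1.60800990e+00, -6.77339151e-08,
        1.35383223e+00, -2.06274937e-01]), 'dq': array([-0.00066768, -0.00089229, -0.00068534, -0.00082006,  0.00030194,
        0.00122538]), 'joint_efforts': array([-7.12943674e-04, -4.44878340e+01, -3.51333904e+01, -4.47496168e-04,
        9.03449720e-03,  3.05172293e-06]), 'eef_pos': array([ 0.15710482, -0.55249158,  0.20717575]), 'eef_rot': array([ 0.09690395,  0.70038994,  0.09817658, -0.70030345]), 'wrist_force': array([-0.09299655,  0.10090684,  0.5282045 ]), 'torque': array([ 0.03498081, -0.01887069, -0.03392939]), 'opening': 1.0014899079306199} 0.0187
scene {'mtx': [[373.0946, 0.0, 315.4687], [0.0, 373.0946, 200.367], [0.0, 0.0, 1.0]], 'distortion': [-0.001, 0.0, 0.0, 0.0, 0.0], 'R': [[-0.4533, -0.8913, 0.0069], [-0.6361, 0.3181, -0.703], [0.6244, -0.3231, -0.7111]], 't': [0.2686, 0.4027, 0.7219]}
tray [([334.0, 209.0, 365.0, 252.0], 0.92), ([345.0, 213.0, 361.0, 240.0], 0.42)]
reel [([343.0, 210.0, 360.0, 239.0], 0.69)]
pad [([454.0, 199.0, 467.0, 218.0], 0.48)]
low_shelf [
[... 799 characters left out ...]
0], 0.74)]
pad [([393.0, 272.0, 419.0, 297.0], 0.6), ([318.0, 222.0, 330.0, 237.0], 0.24)]
low_shelf [([250.0, 119.0, 389.0, 202.0], 0.58)]
flask [([403.0, 220.0, 424.0, 244.0], 0.55), ([357.0, 197.0, 364.0, 213.0], 0.51)]
beaker [([194.0, 173.0, 222.0, 200.0], 0.57)]
dark_bottle [([393.0, 272.0, 419.0, 298.0], 0.49)]
amber_bottle [([357.0, 193.0, 365.0, 214.0], 0.48)]
tray_knob [([308.0, 220.0, 333.0, 245.0], 0.85)]
wrist {'mtx': [[338.9096, 0.0, 315.8469], [0.0, 338.9096, 200.6127], [0.0, 0.0, 1.0]], 'distortion': [0.0233, 0.0, 0.0, 0.0, 0.0], 'tool_from_camera': [[0.0007, -0.2984, 0.9544, -0.1671], [1.0, -0.0005, -0.0009, -0.0013], [0.0007, 0.9544, 0.2984, -0.0765], [0.0, 0.0, 0.0, 1.0]]}
```

View pics/a_scene.png

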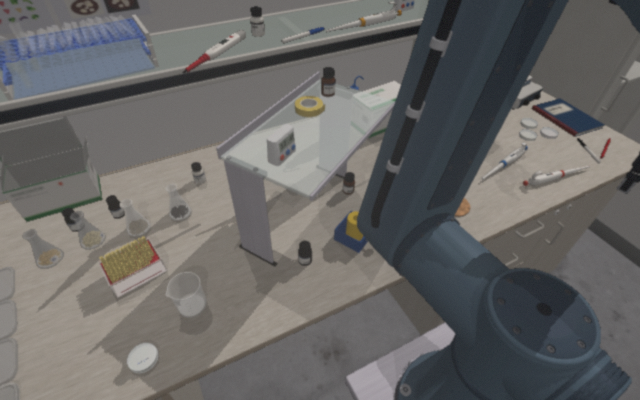

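View pics/a_top.png

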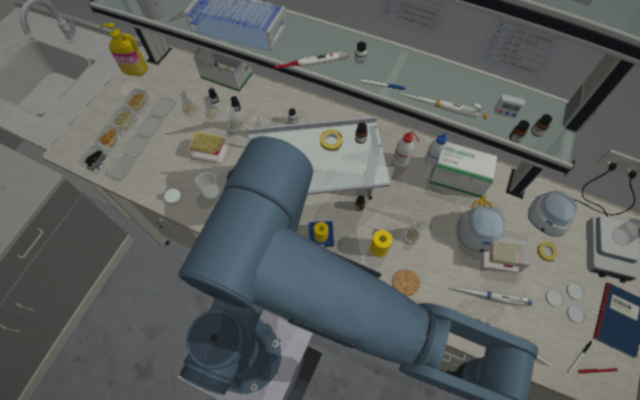

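View pics/a_wrist.png

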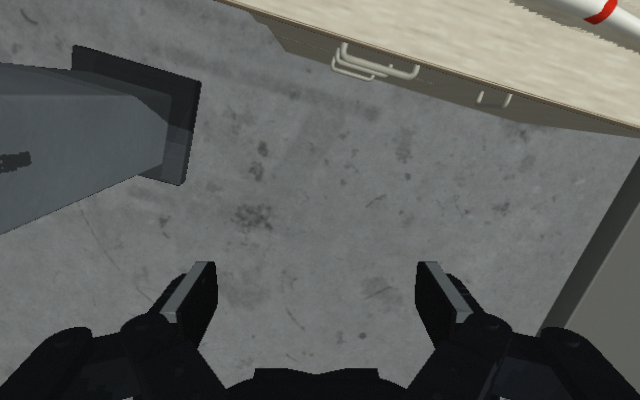

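The scene shows the blue tray with its reel at about (352,228). The top view shows the tray at (321,233), a second yellow reel standing on the bench at (381,242), the pad at (406,281), the flask at (412,232), the amber bottle at (360,203) and tape rings on the shelf at (331,140). Next I'll measure these.

```bash
cat > h.py <<'E'
import numpy as np, cv2
from bench import ctrl
from scipy.spatial.transform import Rotation as Rt
def Rq(q): return Rt.from_quat(np.r_[q[1:],q[0]])
def campose(n,obs=None):
    c=ctrl.calibration(n)
    if n=="wrist":
        T=np.array(c["tool_from_camera"]); o=obs or ctrl.get_obs(); R=Rq(o["eef_rot"]).as_matrix()
        return c,R@T[:3,:3], R@T[:3,3]+o["eef_pos"]
    R=np.array(c["R"]); return c,R.T,-R.T@np.array(c["t"])
def cloud(n,d,obs=None):
    c,R,t=campose(n,obs)
    v,u=np.mgrid[0:400,0:640]
    p=cv2.undistortPoints(np.c_[u.ravel(),v.ravel()].astype(np.float32)[:,None],np.array(c["mtx"]),np.array(c["distortion"]))[:,0]
    z=d.ravel(); X=np.c_[p*z[:,None],z]@R.T+t; X[z==0]=np.nan
    return X.reshape(400,640,3)
def proj(n,X,obs=None):
    c,R,t=campose(n,obs); Y=(np.atleast_2d(X)-t)@R
    return cv2.projectPoints(Y[:,None].astype(float),np.zeros(3),np.zeros(3),np.array(c["mtx"]),np.array(c["distortion"]))[0][:,0]
def shot(n,name):
    o=ctrl.get_obs(); im,d=ctrl.camera(n); cv2.imwrite(f"pics/{name}.png",im); np.save(f"pics/{name}.npy",d)
    return o,im,cloud(n,d,o)
E
python3 - <<'E'
from h import *
im=cv2.imread("pics/a_top.png"); X=cloud("top",np.load("pics/a_top.npy"))
Xs=cloud("scene",np.load("pics/a_scene.npy"))
for (u,v) in [(321,226),(321,240),(381,236),(406,281),(412,228),(412,238),(360,198),(331,140),(208,185),(387,183),(378,122),(250,130),(300,192),(312,243)]:
    print(u,v,np.round(X[v,u],3))
print("scene")
for (u,v) in [(355,220),(345,235),(348,178),(305,246),(183,280),(300,185),(225,155),(320,75),(397,85),(463,207)]:
    print(u,v,np.round(Xs[v,u],3))
hsv=cv2.cvtColor(im,cv2.COLOR_BGR2HSV)
def st(nm,m,X):
    P=X[m]; P=P[~np.isnan(P[:,0])]; print(nm,len(P),np.round(np.percentile(P,[2,50,98],axis=0),3).tolist())
s=np.zeros((400,640),bool)
def box(l,t,r,b):
    m=s.copy(); m[t:b,l:r]=1; return m
yel=(hsv[...,0]>18)&(hsv[...,0]<35)&(hsv[...,1]>150)
blue=(hsv[...,0]>100)&(hsv[...,0]<130)&(hsv[...,1]>130)
st("tray",blue&box(300,215,340,250),X); st("reel",yel&box(300,215,340,250),X); st("big",yel&box(365,225,396,260),X)
cv2.imwrite("pics/b1.png",cv2.resize(im[170:310,200:440],None,fx=3.3,fy=3.3,interpolation=cv2.INTER_CUBIC))
im2=cv2.imread("pics/a_scene.png")
cv2.imwrite("pics/b2.png",cv2.resize(im2[60:280,200:420],None,fx=2.7,fy=2.7,interpolation=cv2.INTER_CUBIC))
E
```

```text
321 226 [ 0.465 -0.045  0.072]
321 240 [ 0.436 -0.058  0.025]
381 236 [ 0.508 -0.241  0.089]
406 281 [ 0.43  -0.373 -0.001]
412 228 [ 0.588 -0.325  0.066]
412 238 [ 0.57  -0.339  0.031]
360 198 [ 0.621 -0.123  0.064]
331 140 [0.644 0.002 0.308]
208 185 [0.466 0.424 0.001]
387 183 [ 0.575 -0.204  0.307]
378 122 [ 1.008e+00 -5.000e-02 -1.000e-03]
250 130 [0.565 0.236 0.325]
300 192 [ 0.24  -0.119  0.758]
312 243 [ 0.181 -0.167  0.732]
scene
355 220 [ 0.465 -0.053  0.054]
345 235 [ 0.442 -0.009  0.041]
348 178 [ 0.609 -0.115  0.063]
305 246 [0.439 0.108 0.065]
183 280 [0.478 0.397 0.063]
300 185 [0.404 0.131 0.308]
225 155 [0.556 0.232 0.308]
320 75 [ 1.042 -0.245  0.159]
397 85 [ 0.921 -0.504  0.117]
463 207 [ 0.403 -0.391  0.003]
tray 160 [[0.417, -0.095, -0.001], [0.459, -0.064, 0.005], [0.507, 0.001, 0.044]]
reel 217 [[0.433, -0.07, 0.023], [0.45, -0.051, 0.072], [0.476, -0.029, 0.078]]
big 411 [[0.468, -0.275, 0.019], [0.485, -0.248, 0.091], [0.526, -0.221, 0.098]]
```

View pics/b1.png

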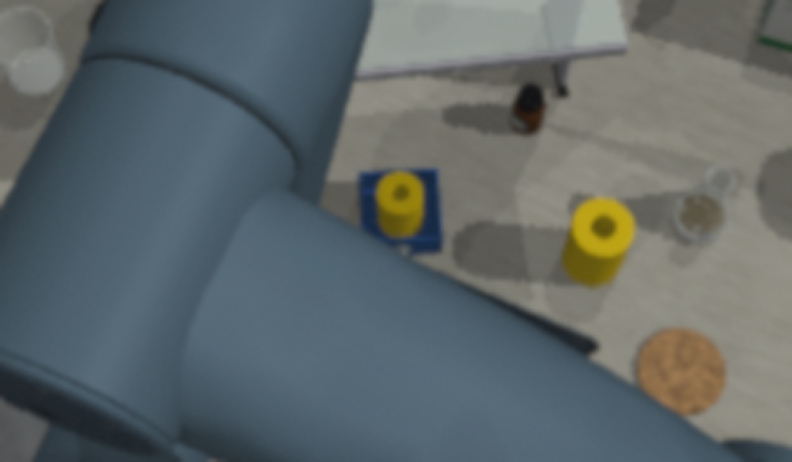

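View pics/b2.png

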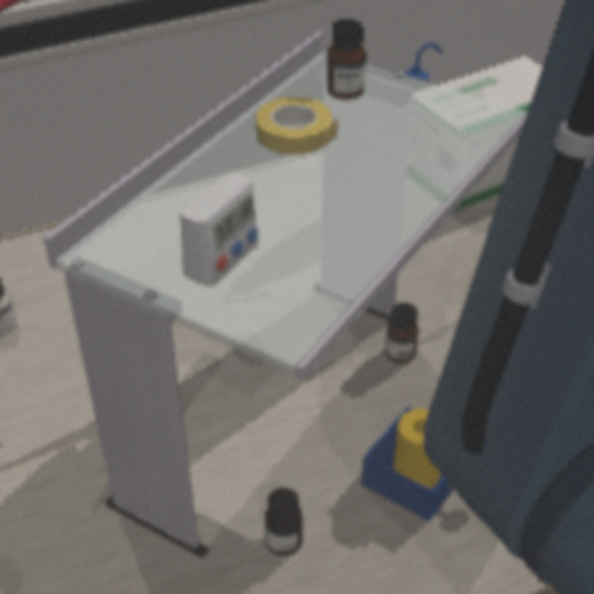

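```bash
python3 - <<'E'
from h import *
from scipy.optimize import least_squares
o=ctrl.get_obs(); print(np.round(Rq(o["eef_rot"]).as_matrix(),3))
# shelf fit
obs=[("scene",(311.1,197.8),(-.116,.2,.31)),("scene",(224.1,155.5),(.11,.2,.31)),("top",(389.7,185),(-.116,-.2,.31))]
def W(p,l): c,s=np.cos(p[2]),np.sin(p[2]); l=np.array(l); return np.array([p[0]+c*l[0]-s*l[1],p[1]+s*l[0]+c*l[1],l[2]])
f=lambda p:np.concatenate([proj(n,W(p,l))[0]-u for n,u,l in obs])
r=least_squares(f,[.59,.02,.45]); p=r.x; print("shelf",p,np.degrees(p[2]),r.fun.round(1)); np.save("shelf.npy",p)
for n in("scene","top"):
    im=cv2.imread(f"pics/a_{n}.png")
    for z in(.30,.31):
        c=proj(n,[W(p,(x,y,z)) for x,y in((-.116,-.2),(-.116,.2),(.11,.2),(.11,-.2))])
        cv2.polylines(im,[np.round(c*8).astype(int)],True,(0,0,255),1,cv2.LINE_AA,3)
    for y in(-.194,.194):
        c=proj(n,[W(p,l) for l in((-.005,y,0),(.115,y,0),(.105,y,.3),(.005,y,.3))]); cv2.polylines(im,[np.round(c*8).astype(int)],True,(0,255,0),1,cv2.LINE_AA,3)
    b=im[60:280,200:420] if n=="scene" else im[100:300,220:440]
    cv2.imwrite(f"pics/c_{n}.png",cv2.resize(b,None,fx=2.7,fy=2.7,interpolation=cv2.INTER_CUBIC))
E
```

```text
[[ 0.     0.273 -0.962]
 [ 0.    -0.962 -0.273]
 [-1.    -0.    -0.   ]]
shelf [0.56420121 0.01214091 0.53494502] 30.65009184684671 [ 1.6 -0.7 -3.3 -0.1  1.2  1.7]
```

View pics/c_scene.png

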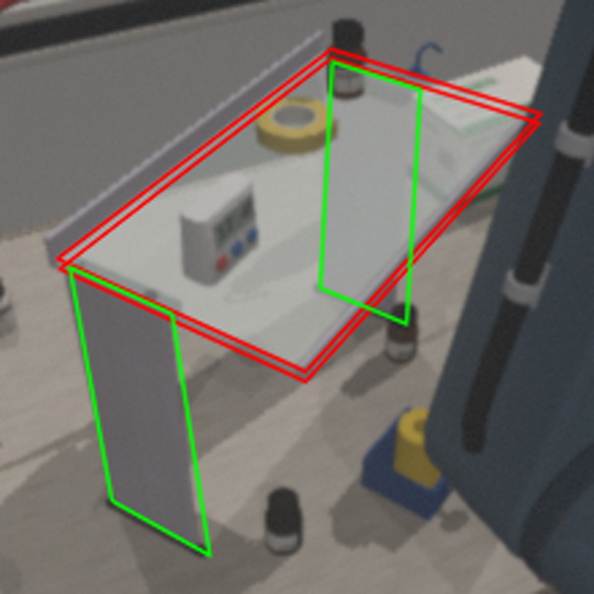

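View pics/c_top.png

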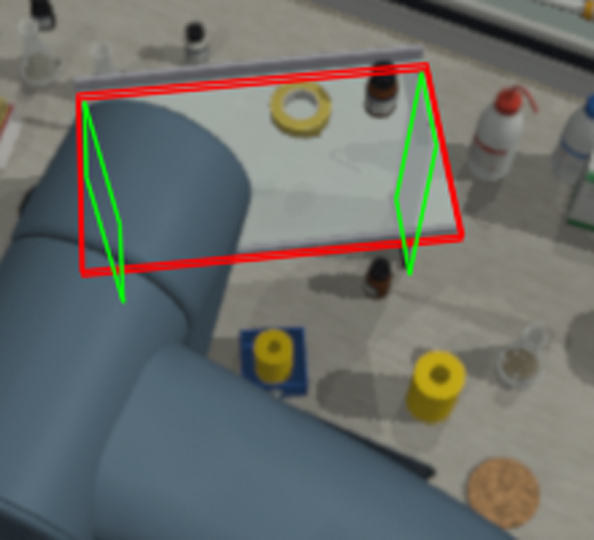

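```bash
python3 -m creep '1 0 -3.9 -4.7 0 0 0;1 0 -3.9 -4.7 0 0 0;1 0 -3.9 -4.7 0 0 0;1 0 -3.9 -4.7 0 0 0;1 0 -3.9 -4.7 0 0 0;1 0 -3.9 -4.7 0 0 0;1 0 -2 -2.4 0 0 0'
python3 - <<'E'
from h import *
for n in ("scene","top","wrist"):
    o,im,X=shot(n,"d_"+n)
print(o["time_s"],np.round(o["q"],3),o["eef_pos"].round(4)); print(Rq(o["eef_rot"]).as_matrix().round(3))
E
```

```text
time_s: 1.92
eef_pos: [0.3871, -0.2193, 0.2085]
eef_rot: [0.097, 0.702, 0.094, -0.7]
wrist_force: [-0.1, -0.9, 0.8]
opening: 1.0
2.025 [-0.783 -0.126  1.921  0.     1.343  0.515] [ 0.3873 -0.2192  0.2085]
[[ 0.003  0.269 -0.963]
 [-0.003 -0.963 -0.269]
 [-1.     0.004 -0.002]]
```

View pics/d_wrist.png

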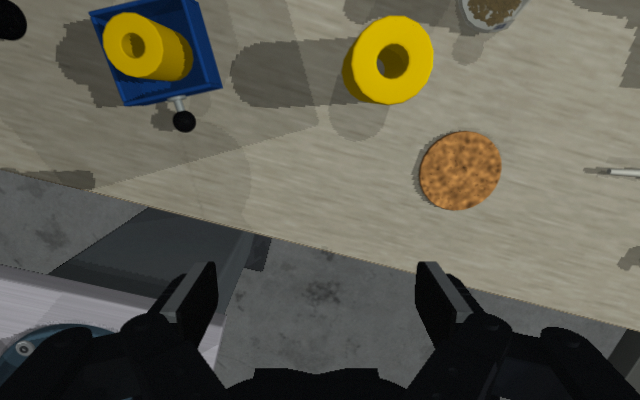

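View pics/d_top.png

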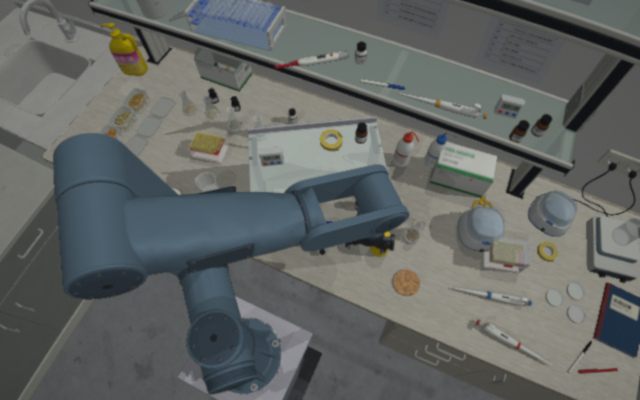

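View pics/d_scene.png

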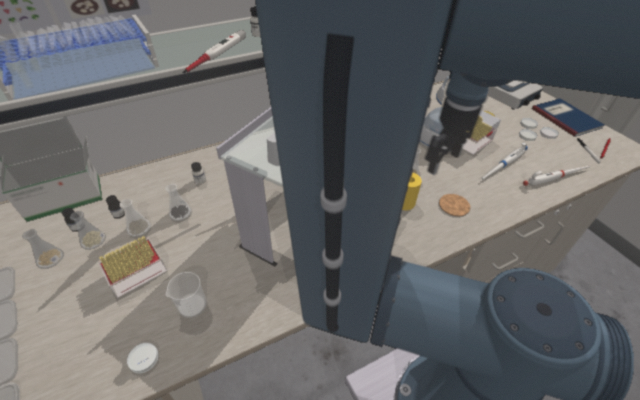

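The wrist view shows the tray with its reel (bore at 133,43), the ball grip at (184,121), the pad at (460,170), and the free-standing reel (bore at 392,62). Candidates for "reel" are the one in the tray (150,48), the free one on the bench (390,60), and the tape ring on the shelf (top view 331,140). The one over the spindle is 32 mm above the rim and about 48 mm wide, so I'll check its size in a crop and measure it.

```bash
python3 - <<'E'
from h import *
from scipy.optimize import least_squares
im=cv2.imread("pics/d_wrist.png"); X=cloud("wrist",np.load("pics/d_wrist.npy"))
hsv=cv2.cvtColor(im,cv2.COLOR_BGR2HSV)
yel=(hsv[...,0]>18)&(hsv[...,0]<35)&(hsv[...,1]>150)
def circ(P):
    f=lambda p:np.hypot(P[:,0]-p[0],P[:,1]-p[1])-p[2]
    return least_squares(f,[*P[:,:2].mean(0),.02],loss="soft_l1",f_scale=.002).x
for nm,(l,r) in {"reel":(90,220),"big":(330,440)}.items():
    m=yel.copy(); m[:,:l]=0; m[:,r:]=0
    zz=X[...,2]; zt=np.nanpercentile(zz[m],95); t=m&(zz>zt-.004)
    P=X[t]; print(nm,"top z",zt.round(4),"bbox",np.nanmin(P,0).round(3),np.nanmax(P,0).round(3))
    cs,_=cv2.findContours(t.astype(np.uint8),cv2.RETR_EXTERNAL,cv2.CHAIN_APPROX_NONE); c=max(cs,key=cv2.contourArea)[:,0]
    Q=X[c[:,1],c[:,0]]; Q=Q[~np.isnan(Q[:,0])]; print(" circle",circ(Q).round(4))
# tray walls via blue top
blue=(hsv[...,0]>100)&(hsv[...,0]<130)&(hsv[...,1]>120)
P=X[blue&(X[...,2]>.038)&(X[...,2]<.05)][:,:2].astype(np.float32); P=P[np.hypot(*(P-[.455,-.05]).T)<.09]
print("tray rim",len(P),cv2.minAreaRect(P))
# pad
cork=(hsv[...,0]>5)&(hsv[...,0]<20)&(hsv[...,1]>90); cork[:110]=0;cork[230:]=0;cork[:,:400]=0;cork[:,520:]=0
cs,_=cv2.findContours(cork.astype(np.uint8),cv2.RETR_EXTERNAL,cv2.CHAIN_APPROX_NONE); c=max(cs,key=cv2.contourArea)[:,0]
Q=X[c[:,1],c[:,0]]; print("pad",circ(Q).round(4),np.nanmedian(X[cork],0).round(4))
# knob
P=X[108:134,170:198]; k=hsv[108:134,170:198,2]<70; P=P[k]; print("knob",np.nanmedian(P,0).round(4),np.nanmax(P[:,2]).round(4), np.nanmin(P,0).round(4),np.nanmax(P,0).round(4))
cv2.imwrite("pics/e.png",cv2.resize(im[0:150,60:260],None,fx=4,fy=4))
E
```

```text
reel top z 0.0782 bbox [ 0.371 -0.179  0.074] [ 0.48  -0.025  0.27 ]
 circle [ 0.4567 -0.0487  0.0232]
big top z 0.098 bbox [ 0.467 -0.279  0.094] [ 0.53  -0.217  0.099]
 circle [ 0.4984 -0.2482  0.0309]
tray rim 1896 ((0.4564981460571289, -0.04891517013311386), (0.07959118485450745, 0.08444720506668091), 27.331026077270508)Traceback (most recent call last):
  File "<stdin>", line 22, in <module>
  File "<stdin>", line 8, in circ
    return func(*args, **kwargs)
    raise ValueError("Initial guess is outside of provided bounds")
ValueError: Initial guess is outside of provided bounds
```

```bash
python3 - <<'E'
from h import *
im=cv2.imread("pics/d_wrist.png"); X=cloud("wrist",np.load("pics/d_wrist.npy"))
hsv=cv2.cvtColor(im,cv2.COLOR_BGR2HSV)
cork=(hsv[...,0]>5)&(hsv[...,0]<20)&(hsv[...,1]>90); cork[:110]=0;cork[230:]=0;cork[:,:400]=0;cork[:,520:]=0
P=X[cork];P=P[~np.isnan(P[:,0])]; P=P[P[:,2]>.003]; print("pad",len(P),cv2.minEnclosingCircle(P[:,:2].astype(np.float32)),P.mean(0).round(4),np.median(P[:,2]))
P=X[108:134,170:198]; k=hsv[108:134,170:198,2]<70; P=P[k]; print("knob",np.nanmedian(P,0).round(4),np.nanmax(P[:,2]).round(4), np.nanmin(P,0).round(4),np.nanmax(P,0).round(4))
a=np.radians(27.33); print("knob pred",.4565-.064*np.cos(a),-.0489-.064*np.sin(a))
s=np.load("shelf.npy"); d=np.array([.4565,-.0489])-s[:2]; c,sn=np.cos(s[2]),np.sin(s[2]); print("tray in shelf",d@[c,sn],d@[-sn,c])
Xt=cloud("top",np.load("pics/d_top.npy"));
cv2.imwrite("pics/e.png",cv2.resize(im[0:150,60:260],None,fx=4,fy=4))
t=cv2.imread("pics/d_top.png")
p=s
def W(l): l=np.array(l); return np.array([p[0]+c*l[0]-sn*l[1],p[1]+sn*l[0]+c*l[1],l[2]])
q=proj("top",[W((x,y,.31)) for x,y in((-.116,-.2),(-.116,.2),(.11,.2),(.11,-.2))]);cv2.polylines(t,[np.round(q*8).astype(int)],True,(0,0,255),1,cv2.LINE_AA,3)
cv2.imwrite("pics/e2.png",cv2.resize(t[100:220,220:420],None,fx=4,fy=4,interpolation=cv2.INTER_CUBIC))
# board plane points: print cloud points at image corners
for uv in [(249,131),(249,133),(382,150),(384,170),(300,190),(260,192),(378,125)]: print(uv,Xt[uv[1],uv[0]].round(3))
E
```

```text
pad 5049 ((0.42414262890815735, -0.3751956820487976), 0.045189399272203445) [ 0.4255 -0.374   0.0072] 0.007239923794491121
knob [ 0.4009 -0.0803  0.0307] 0.0356 [ 3.845e-01 -8.890e-02  2.000e-04] [ 0.4106 -0.0568  0.0356]
knob pred 0.3996438743992936 -0.07828334531119108
tray in shelf -0.12377326920913644 0.0023921108287113663
(249, 131) [0.564 0.24  0.319]
(249, 133) [0.563 0.242 0.309]
(382, 150) [ 0.673 -0.151  0.31 ]
(384, 170) [ 0.439 -0.207  0.585]
(300, 190) [ 0.308 -0.077  0.617]
(260, 192) [ 0.257 -0.023  0.654]
(378, 125) [ 0.992 -0.056  0.002]
```

View pics/e.png

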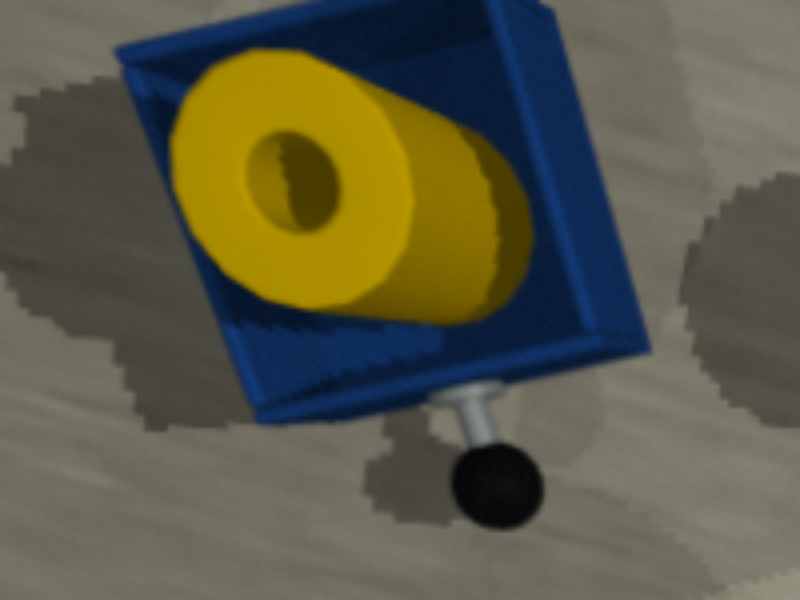

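View pics/e2.png

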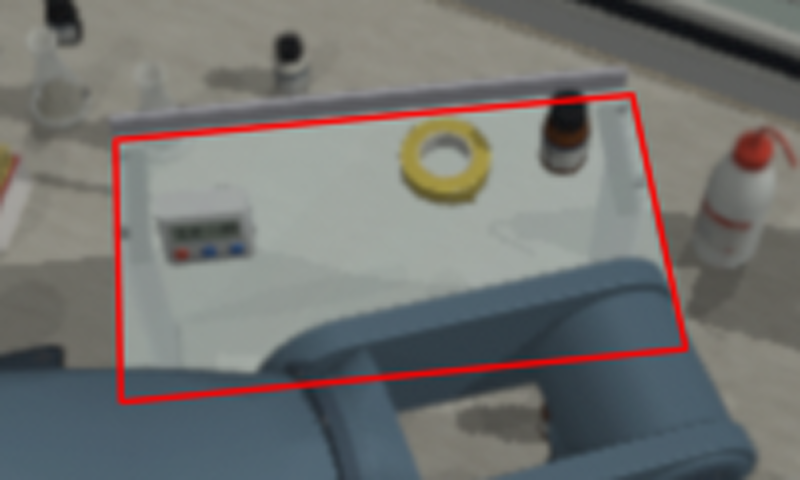

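The crop confirms it: the slim reel in the tray is about 47 mm across, while the free one is about 62 mm across and 98 mm high. Next I'll tilt the tool 45° so it can come in under the board.

```bash
cat >> h.py <<'E'
def tgt(yaw,T):
    a=np.radians(yaw);t=np.radians(T)
    x=np.array([np.cos(a)*np.cos(t),np.sin(a)*np.cos(t),-np.sin(t)]); y=np.array([np.sin(a),-np.cos(a),0]); return np.c_[x,y,np.cross(x,y)]
def need(pos,R):
    o=ctrl.get_obs(); C=Rq(o["eef_rot"]).as_matrix()
    print("t",o["time_s"],"pos",o["eef_pos"].round(4),"open",round(o["opening"],3),"F",np.round(o["wrist_force"],1),"q",o["q"].round(2))
    print("shift cm (tool)",(C.T@(np.array(pos)-o["eef_pos"])*100).round(2),"rot",Rt.from_matrix(C.T@R).as_rotvec().round(3))
E
python3 -m creep '1 -1 0 0 -0.1 0 0;1 -1 0 0 -0.1 0 0;1 0 0 0 0 0.16 0;1 0 0 0 0 0.16 0;1 0 0 0 0 0.16 0;1 0 0 0 0 0.16 0;1 0 0 0 0 0.16 0'
python3 - <<'E'
from h import *
R=tgt(27.3,45); x=R[:,0]; g=np.array([.4565,-.0489,.068])
need(g+(.0187-.11)*x,R)
E
```

```text
time_s: 2.95
eef_pos: [0.385, -0.2294, 0.2329]
eef_rot: [0.097, 0.905, 0.214, -0.354]
wrist_force: [-0.7, -0.6, -1.0]
opening: 1.0
t 2.95 pos [ 0.385  -0.2294  0.2329] open 1.0 F [-0.7 -0.6 -1. ] q [-1.45 -0.2   2.16  0.76  1.53 -0.54]
shift cm (tool) [ 12.61 -13.     1.55] rot [ 0.015 -0.034 -0.017]
```

```bash
python3 -m creep '1 0 -4.4 0.5 0.015 -0.03 -0.017;1 0 -4.4 0.5 0 0 0;1 1 -4.2 0.5 0 0 0;1 5 0 0 0 0 0;1 5 0 0 0 0 0'
python3 - <<'E'
from h import *
o,im,X=shot("wrist","f1")
R=tgt(27.3,45); x=R[:,0]; g=np.array([.4565,-.0489,.068])
need(g+(.0187-.11)*x,R); need(g+.0187*x,R)
E
```

```text
time_s: 3.58
eef_pos: [0.3814, -0.096, 0.1426]
eef_rot: [0.09, 0.901, 0.201, -0.373]
wrist_force: [1.9, -0.0, 0.9]
opening: 1.0
t 3.625 pos [ 0.3822 -0.0909  0.1385] open 1.006 F [ 0.4  4.2 -2.7] q [-1.35 -0.41  2.51  0.79  1.35 -0.54]
shift cm (tool) [ 1.88 -0.39 -1.04] rot [-0.018  0.    -0.024]
t 3.625 pos [ 0.3822 -0.0909  0.1385] open 1.006 F [ 0.4  4.2 -2.7] q [-1.35 -0.41  2.51  0.79  1.35 -0.54]
shift cm (tool) [12.87 -0.65 -1.05] rot [-0.018  0.    -0.024]
```

View pics/f1.png

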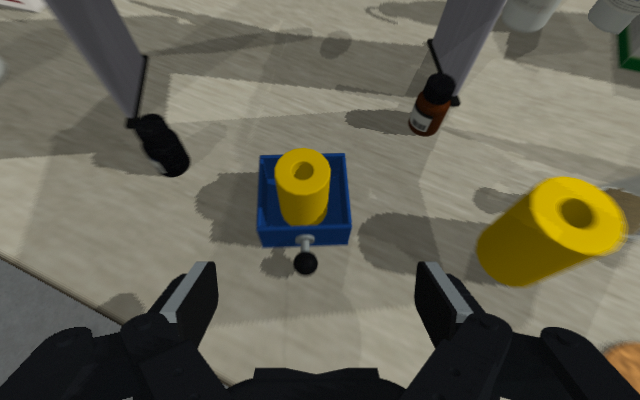

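The reel is at (302,190), between the fingers, with the ball grip at (305,263). I'll re-measure from here before closing in.

```bash
python3 - <<'E'
from h import *
im=cv2.imread("pics/f1.png"); X=cloud("wrist",np.load("pics/f1.npy")); hsv=cv2.cvtColor(im,cv2.COLOR_BGR2HSV)
yel=(hsv[...,0]>18)&(hsv[...,0]<35)&(hsv[...,1]>150); yel[:,:260]=0; yel[:,350:]=0
t=yel&(X[...,2]>.072)&(X[...,2]<.085); print(np.nanmedian(X[t],0), cv2.minEnclosingCircle(X[t][:,:2].astype(np.float32)))
blue=(hsv[...,0]>100)&(hsv[...,0]<130)&(hsv[...,1]>120)
P=X[blue&(X[...,2]>.038)&(X[...,2]<.05)][:,:2].astype(np.float32); P=P[np.hypot(*(P-[.455,-.05]).T)<.09]; print(cv2.minAreaRect(P))
for n,(l,t_,r,b) in {"dark":(140,112,190,178),"amber":(408,72,458,136)}.items():
    m=np.zeros((400,640),bool); m[t_:b,l:r]=1; m&=(X[...,2]>.055)&(X[...,2]<.07); print(n,np.nanmedian(X[m],0).round(3))
need([.4565,-.0489,.068],tgt(27.3,45))
E
```

```text
[ 0.45585711 -0.04136366  0.07337109] ((0.45755112171173096, -0.041028816252946854), 0.024163508787751198)
((0.45749345421791077, -0.040925443172454834), (0.08061933517456055, 0.08219726383686066), 27.753116607666016)
dark [0.445 0.108 0.064]
amber [ 0.617 -0.118  0.062]
t 3.625 pos [ 0.3822 -0.0909  0.1385] open 1.006 F [ 0.4  4.2 -2.7] q [-1.35 -0.41  2.51  0.79  1.35 -0.54]
shift cm (tool) [11.01 -0.61 -1.05] rot [-0.018  0.    -0.024]
```

```bash
python3 - <<'E'
from h import *
o,im,X=shot("wrist","f2"); hsv=cv2.cvtColor(im,cv2.COLOR_BGR2HSV)
yel=(hsv[...,0]>18)&(hsv[...,0]<35)&(hsv[...,1]>150); yel[:,:260]=0; yel[:,350:]=0
t=yel&(X[...,2]>.072)&(X[...,2]<.085); print(cv2.minEnclosingCircle(X[t][:,:2].astype(np.float32)))
blue=(hsv[...,0]>100)&(hsv[...,0]<130)&(hsv[...,1]>120)
P=X[blue&(X[...,2]>.038)&(X[...,2]<.05)][:,:2].astype(np.float32); P=P[np.hypot(*(P-[.455,-.05]).T)<.09]; print(cv2.minAreaRect(P))
print(o["eef_pos"])
need(np.array([.4565,-.048,.068])+.0187*tgt(27.3,45)[:,0],tgt(27.3,45))
E
```

```text
((0.45691412687301636, -0.04591792821884155), 0.02426000125706196)
((0.45639923214912415, -0.0455828458070755), (0.08035650849342346, 0.0822637602686882), 27.863357543945312)
[ 0.38217933 -0.09093045  0.13847778]
t 3.675 pos [ 0.381  -0.0896  0.1402] open 0.999 F [-0.1  0.8  0.2] q [-1.36 -0.41  2.51  0.78  1.36 -0.54]
shift cm (tool) [13.07 -0.47 -0.96] rot [-0.017 -0.002 -0.017]
```

```bash
python3 -m creep '1 2 -0.5 -1 -0.017 0 -0.017;1 4 0 0 0 0 0;1 3 0 0 0 0 0;1 0 0 0 0 0 0'
python3 - <<'E'
from h import *
o,im,X=shot("wrist","f3")
R=tgt(27.3,45)
need(np.array([.4567,-.047,.068])+.0187*R[:,0],R)
E
```

```text
time_s: 4.18
eef_pos: [0.4436, -0.0598, 0.0855]
eef_rot: [0.093, 0.899, 0.216, -0.37]
wrist_force: [0.2, -0.2, -0.1]
opening: 0.998
t 4.225 pos [ 0.4438 -0.0608  0.0862] open 0.999 F [ 0.9 -0.5  1. ] q [-1.07 -0.11  2.46  0.97  1.03 -0.6 ]
shift cm (tool) [ 4.41 -0.67  0.04] rot [ 0.004 -0.002 -0.008]
```

View pics/f3.png

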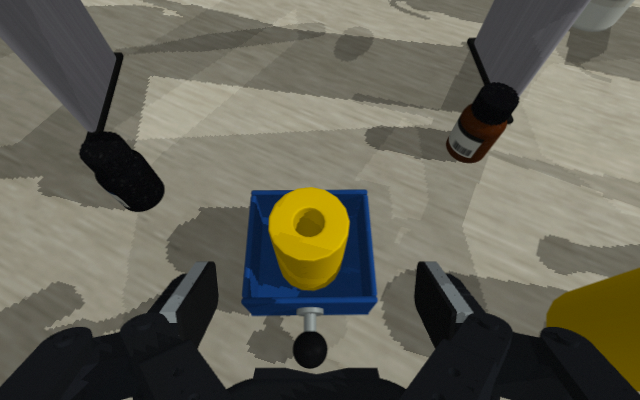

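The reel bore is at (309,222), a few mm left of the finger centre at 316. I'll correct for that, advance and close.

```bash
python3 -m creep '1 1.5 -0.55 0 0 0 0;1 2.2 0 0 0 0 0;1 0.7 0 0 0 0 0;1 0 0 0 0 0 0'
python3 - <<'E'
from h import *
o,im,X=shot("wrist","f4")
R=tgt(27.3,45)
need(np.array([.4567,-.047,.068])+.0187*R[:,0],R)
E
```

```text
time_s: 4.72
eef_pos: [0.4712, -0.0498, 0.0601]
eef_rot: [0.097, 0.901, 0.211, -0.367]
wrist_force: [0.5, -0.3, -0.3]
opening: 1.001
t 4.775 pos [ 0.4713 -0.05    0.0602] open 0.999 F [ 0.6  0.1 -0.7] q [-0.96  0.02  2.43  1.1   0.91 -0.68]
shift cm (tool) [ 0.48 -0.95  0.26] rot [ 0.009 -0.006 -0.02 ]
```

View pics/f4.png

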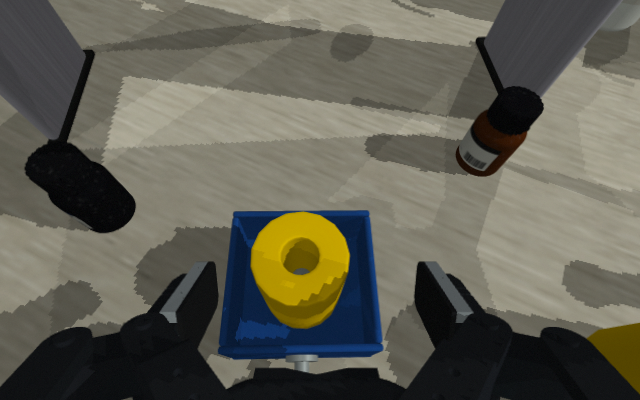

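```bash
python3 -m creep '1 0.4 -0.9 0.2 0 0 -0.02;1 0 0 0 0 0 0'
python3 - <<'E'
from h import *
R=tgt(27.3,45)
need(np.array([.4567,-.047,.068])+.0187*R[:,0],R)
E
```

```text
time_s: 5.03
eef_pos: [0.4683, -0.042, 0.0566]
eef_rot: [0.094, 0.899, 0.22, -0.368]
wrist_force: [-0.3, 0.2, -0.7]
opening: 1.0
t 5.025 pos [ 0.4683 -0.042   0.0566] open 1.0 F [-0.3  0.2 -0.7] q [-0.96  0.03  2.43  1.09  0.92 -0.68]
shift cm (tool) [ 0.17 -0.09  0.09] rot [ 0.01  -0.006 -0.   ]
```

```bash
python3 -m creep '0 0.1 0 0 0 0 0;0 0 0 0 0 0 0;0 0 0 0 0 0 0;0 0 0 0 0 0 0;0 0 0 0 0 0 0;0 0 0 0 0 0 0'
python3 - <<'E'
from h import *
o,im,X=shot("wrist","f5")
need(o["eef_pos"]+[0,0,.06],tgt(27.3,45))
E
```

```text
time_s: 5.78
eef_pos: [0.4695, -0.0409, 0.0572]
eef_rot: [0.094, 0.899, 0.221, -0.367]
wrist_force: [-1.4, 0.4, 2.2]
opening: 0.476
t 5.825 pos [ 0.4695 -0.0409  0.0571] open 0.476 F [-0.5 -0.4  0.7] q [-0.96  0.04  2.43  1.1   0.92 -0.68]
shift cm (tool) [-4.2   0.04 -4.29] rot [ 0.011 -0.009  0.001]
```

View pics/f5.png

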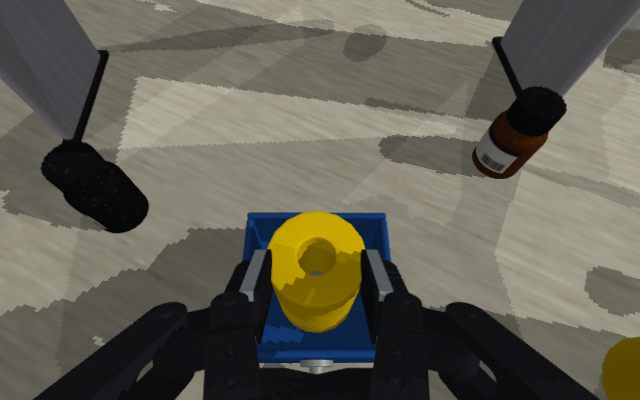

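Gripped at (316,270). Now lifting straight up.

```bash
python3 -m creep '0 -0.8 0 -0.8 0 0 0;0 -1 0 -1 0 0 0;0 -1 0 -1 0 0 0;0 -1 0 -1 0 0 0;0 -1 0 -1 0 0 0;0 0 0 0 0 0 0'
python3 - <<'E'
from h import *
o,im,X=shot("wrist","f6")
need(o["eef_pos"],tgt(27.3,45))
E
```

```text
time_s: 6.58
eef_pos: [0.4676, -0.0408, 0.1251]
eef_rot: [0.093, 0.898, 0.22, -0.368]
wrist_force: [-0.2, -0.3, -0.9]
opening: 0.477
t 6.625 pos [ 0.4673 -0.0405  0.1245] open 0.474 F [-0.2  0.2 -0.7] q [-0.96 -0.21  2.42  0.95  1.05 -0.42]
shift cm (tool) [-0.03  0.04 -0.05] rot [ 0.008 -0.005  0.002]
```

View pics/f6.png

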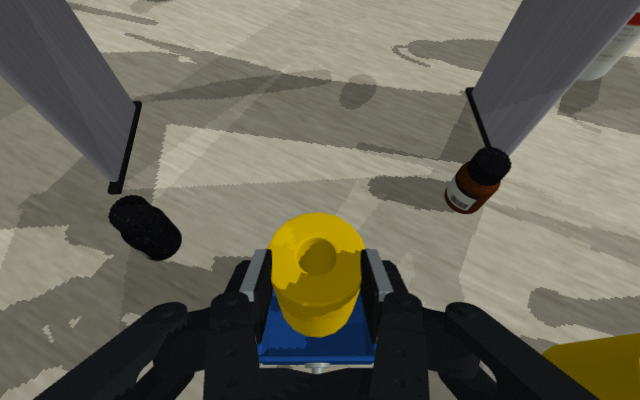

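```bash
python3 - <<'E'
from h import *
R=tgt(27.3,45)
need([.40,-.075,.185],R); C=Rq(ctrl.get_obs()["eef_rot"]).as_matrix()
print(C.T@(np.array([.4373,-.3687,.185])-[.40,-.075,.185])*100)
E
```

```text
t 6.625 pos [ 0.4673 -0.0405  0.1245] open 0.474 F [-0.2  0.2 -0.7] q [-0.96 -0.21  2.42  0.95  1.05 -0.42]
shift cm (tool) [-9.64 -0.05  1.02] rot [ 0.008 -0.005  0.002]
[-7.27304043 27.73774355  7.36412017]
```

```bash
python3 -m creep '0 -4 0 0.4 0 0 0;0 -4 0 0.4 0 0 0;0 -1.6 1 0.2 0 0 0;0 -1.2 4.6 1.2 0 0 0;0 -1.2 4.6 1.2 0 0 0;0 -1.2 4.6 1.2 0 0 0;0 -1.2 4.6 1.2 0 0 0;0 -1.2 4.6 1.2 0 0 0'
python3 - <<'E'
from h import *
need([.4373,-.3687,.15],tgt(27.3,45))
E
```

```text
time_s: 7.62
eef_pos: [0.4352, -0.3307, 0.1784]
eef_rot: [0.09, 0.898, 0.223, -0.369]
wrist_force: [0.2, 0.7, 0.6]
opening: 0.473
t 7.625 pos [ 0.4352 -0.3307  0.1784] open 0.473 F [0.2 0.7 0.6] q [-1.35  0.17  1.91  0.77  1.39 -0.54]
shift cm (tool) [0.86 3.46 3.13] rot [ 0.005 -0.006  0.009]
```

```bash
python3 -m creep '0 0.9 3.5 3.1 0 0 0;0 2 0 -2 0 0 0;0 2 0 -2 0 0 0;0 0 0 0 0 0 0'
python3 - <<'E'
from h import *
o,im,X=shot("wrist","g1")
need([.4373,-.3687,.061],tgt(27.3,45))
E
```

```text
time_s: 8.12
eef_pos: [0.488, -0.3462, 0.1406]
eef_rot: [0.085, 0.898, 0.223, -0.37]
wrist_force: [0.2, 0.4, -0.5]
opening: 0.475
t 8.175 pos [ 0.4874 -0.3468  0.1406] open 0.475 F [-0.5 -0.  -1.4] q [-1.26  0.32  1.82  0.81  1.3  -0.52]
shift cm (tool) [ 1.71 -0.28  9.5 ] rot [-0.006 -0.006  0.012]
```

View pics/g1.png

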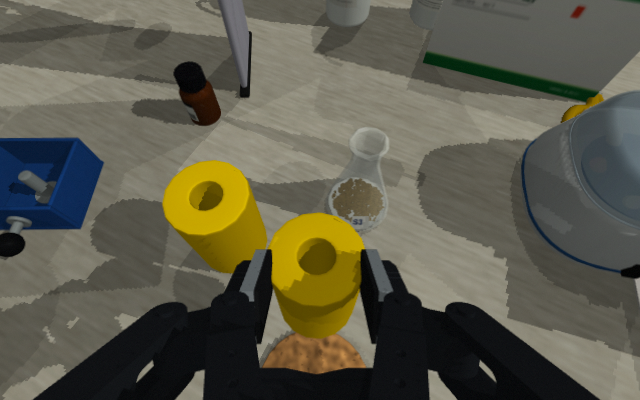

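The held reel is upright above the pad, which shows at (315,350). I overshot forward, so I'll go back and down along tool z.

```bash
python3 -m creep '0 0 -0.2 3.5 0 0 0;0 0 0 2.5 0 0 0;0 0.5 0 1 0 0 0;0 0 0 0 0 0 0'
python3 - <<'E'
from h import *
need([.4373,-.3687,.061],tgt(27.3,45))
o,im,X=shot("wrist","g2")
E
```

```text
time_s: 8.68
eef_pos: [0.4431, -0.3673, 0.085]
eef_rot: [0.085, 0.898, 0.222, -0.37]
wrist_force: [0.4, 0.4, -0.9]
opening: 0.477
t 8.675 pos [ 0.4431 -0.3673  0.085 ] open 0.477 F [ 0.4  0.4 -0.9] q [-1.35  0.41  1.84  0.8   1.27 -0.65]
shift cm (tool) [ 1.27 -0.12  2.12] rot [-0.006 -0.006  0.01 ]
```

View pics/g2.png

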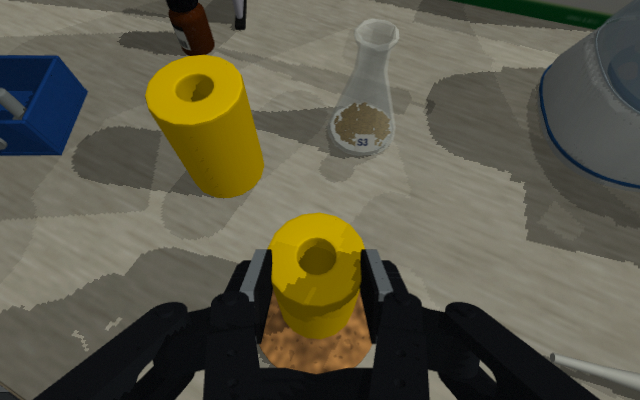

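```bash
python3 -m creep '0 0.5 -0.1 1 -0.006 -0.006 0.01;0 0.4 0 0.6 0 0 0;0 0 0 0 0 0 0'
python3 - <<'E'
from h import *
need([.4373,-.3687,.060],tgt(27.3,45))
E
```

```text
time_s: 9.1
eef_pos: [0.4392, -0.3689, 0.0679]
eef_rot: [0.093, 0.898, 0.218, -0.372]
wrist_force: [0.2, -0.4, 0.1]
opening: 0.475
t 9.1 pos [ 0.4392 -0.3689  0.0679] open 0.475 F [ 0.2 -0.4  0.1] q [-1.36  0.43  1.85  0.81  1.24 -0.69]
shift cm (tool) [ 0.45 -0.11  0.67] rot [ 0.004  0.001 -0.002]
```

```bash
python3 -m creep '0 0.2 -0.1 0.4 0 0 0;0 0.2 0 0.25 0 0 0;0 0 0 0 0 0 0'
python3 - <<'E'
from h import *
need([.4373,-.3687,.060],tgt(27.3,45))
E
```

```text
time_s: 9.48
eef_pos: [0.4375, -0.369, 0.0607]
eef_rot: [0.093, 0.898, 0.218, -0.371]
wrist_force: [-1.7, 0.8, 2.3]
opening: 0.474
t 9.475 pos [ 0.4375 -0.369   0.0607] open 0.474 F [-1.7  0.8  2.3] q [-1.36  0.44  1.86  0.81  1.23 -0.71]
shift cm (tool) [ 0.05 -0.04  0.05] rot [ 0.005  0.    -0.002]
```

```bash
python3 -m creep '0 0.05 0 0.05 0 0 0;0.6 0 0 0 0 0 0;0.8 0 0 0 0 0 0;0.8 0 0 0 0 0 0'
python3 - <<'E'
from h import *
o,im,X=shot("wrist","g3"); print(o["opening"],o["eef_pos"])
E
```

```text
time_s: 9.98
eef_pos: [0.4377, -0.3694, 0.0604]
eef_rot: [0.094, 0.898, 0.218, -0.371]
wrist_force: [0.5, -0.2, -0.5]
opening: 0.801
0.8005273126473189 [ 0.43765586 -0.3693984   0.06043839]
```

View pics/g3.png

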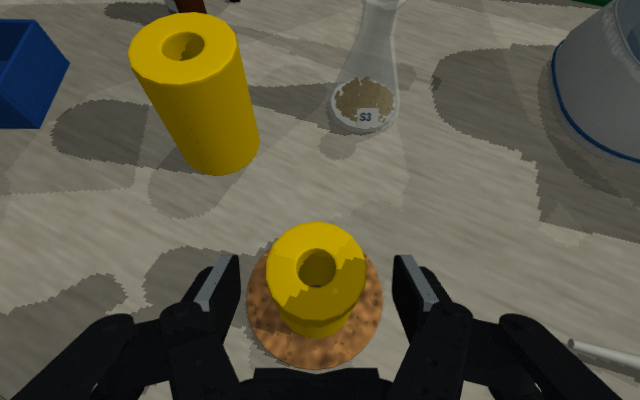

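The reel stands on the pad, with its top at (316,268). I'll back off and verify its position.

```bash
python3 -m creep '0.9 -3 0 0 0 0 0;1 -5 0 0 0 0 0;1 -5 0 0 0 0 0;1 0 0 0 0 0 0;1 0 0 0 0 0 0'
python3 - <<'E'
from h import *
o,im,X=shot("wrist","g4"); hsv=cv2.cvtColor(im,cv2.COLOR_BGR2HSV)
yel=(hsv[...,0]>18)&(hsv[...,0]<35)&(hsv[...,1]>150)
t=yel&(X[...,2]>.068)&(X[...,2]<.085)&(abs(X[...,1]+.37)<.05); print("reel",cv2.minEnclosingCircle(X[t][:,:2].astype(np.float32)),np.nanmedian(X[t][:,2]))
ck=(hsv[...,0]>5)&(hsv[...,0]<18)&(hsv[...,1]>90)&(abs(X[...,1]+.37)<.06)&(X[...,2]<.012)&(X[...,2]>.002); print("pad",cv2.minEnclosingCircle(X[ck][:,:2].astype(np.float32)))
blue=(hsv[...,0]>100)&(hsv[...,0]<130)&(hsv[...,1]>120)
P=X[blue&(X[...,2]>.038)&(X[...,2]<.05)][:,:2].astype(np.float32); P=P[np.hypot(*(P-[.455,-.05]).T)<.09]; print(len(P),cv2.minAreaRect(P) if len(P)>5 else 0)
need(o["eef_pos"],tgt(27.3,45))
E
```

```text
time_s: 10.65
eef_pos: [0.3539, -0.4106, 0.1533]
eef_rot: [0.092, 0.897, 0.219, -0.372]
wrist_force: [-0.1, -0.2, -0.5]
opening: 1.001
reel ((0.4215041995048523, -0.3758150339126587), 0.024139566347002983) 0.0791189925251343
pad ((0.4249701201915741, -0.3741227984428406), 0.045078765600919724)
1785 ((0.4567619860172272, -0.04719375818967819), (0.08164449781179428, 0.08528375625610352), 27.562204360961914)
t 10.7 pos [ 0.3541 -0.4108  0.1534] open 1.0 F [-0.5 -0.4  1.4] q [-1.53  0.3   1.81  0.7   1.46 -0.68]
shift cm (tool) [ 0.   -0.02  0.01] rot [0.005 0.    0.   ]
```

View pics/g4.png

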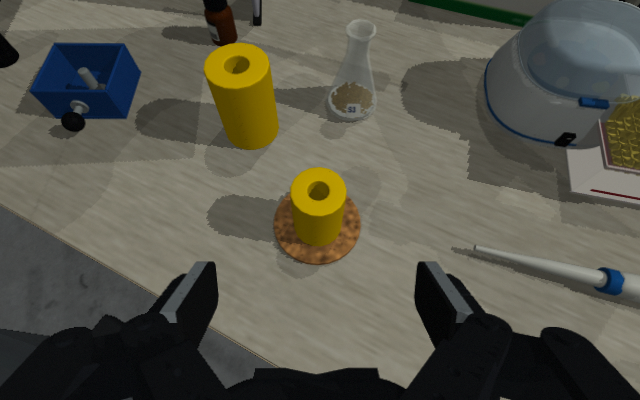

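The reel stands on the pad within about 4 mm of its middle, and the tray has not moved. Now I'll go for the ball grip.

```bash
python3 - <<'E'
from h import *
R=tgt(27.5,60); k=np.array([.4000,-.0768,.022])
need(k+.0127*R[:,0]+[0,0,.08],R)
E
```

```text
t 10.7 pos [ 0.3541 -0.4108  0.1534] open 1.0 F [-0.5 -0.4  1.4] q [-1.53  0.3   1.81  0.7   1.46 -0.68]
shift cm (tool) [ 18.58 -27.52  -9.89] rot [ 0.002 -0.261 -0.002]
```

```bash
python3 -m creep '1 0 -4.6 -2 0 0 0;1 0 -4.6 -2 0 0 0;1 1 -4.6 -2 0 0 0;1 1 -4.6 -2 0 0 0;1 2 -4.6 -2 0 0 0;1 2 -4.6 0 0 0 0;1 0 0 0 0 -0.13 0;1 0 0 0 0 -0.13 0;1 0 0 0 0 0 0'
python3 - <<'E'
from h import *
R=tgt(27.5,60); k=np.array([.4000,-.0768,.022])
need(k+.0127*R[:,0]+[0,0,.07],R)
E
```

```text
time_s: 11.82
eef_pos: [0.3274, -0.0918, 0.1709]
eef_rot: [0.112, 0.841, 0.214, -0.484]
wrist_force: [-0.4, 0.2, 0.0]
opening: 1.003
t 11.825 pos [ 0.3274 -0.0918  0.1709] open 1.003 F [-0.4  0.2  0. ] q [-1.28 -0.63  2.44  0.52  1.49 -0.27]
shift cm (tool) [11.64  2.26 -2.14] rot [-0.003 -0.008  0.021]
```

```bash
python3 -m creep '1 2 2 -2 0 0 0.02;1 4 0 0 0 0 0;1 4 0 0 0 0 0;1 0 0 0 0 0 0;1 0 0 0 0 0 0'
python3 - <<'E'
from h import *
R=tgt(27.5,60); k=np.array([.4000,-.0768,.022])
o,im,X=shot("wrist","h1"); hsv=cv2.cvtColor(im,cv2.COLOR_BGR2HSV)
blue=(hsv[...,0]>100)&(hsv[...,0]<130)&(hsv[...,1]>120)
P=X[blue&(X[...,2]>.038)&(X[...,2]<.05)][:,:2].astype(np.float32); P=P[np.hypot(*(P-[.455,-.05]).T)<.09]; print(len(P),cv2.minAreaRect(P) if len(P)>5 else 0)
print(proj("wrist",k,o))
need(k+.0127*R[:,0],R)
E
```

```text
time_s: 12.45
eef_pos: [0.3961, -0.0766, 0.0895]
eef_rot: [0.112, 0.844, 0.208, -0.481]
wrist_force: [0.7, 0.2, 0.2]
opening: 1.003
3060 ((0.4571766257286072, -0.046311087906360626), (0.0803186371922493, 0.0831964910030365), 27.86128044128418)
[[321.43064126 250.5114747 ]]
t 12.5 pos [ 0.3961 -0.0767  0.0896] open 1.002 F [ 0.5  1.2 -0.3] q [-1.   -0.28  2.42  0.63  1.05 -0.24]
shift cm (tool) [7.25 0.27 3.18] rot [-0.009 -0.013  0.007]
```

View pics/h1.png

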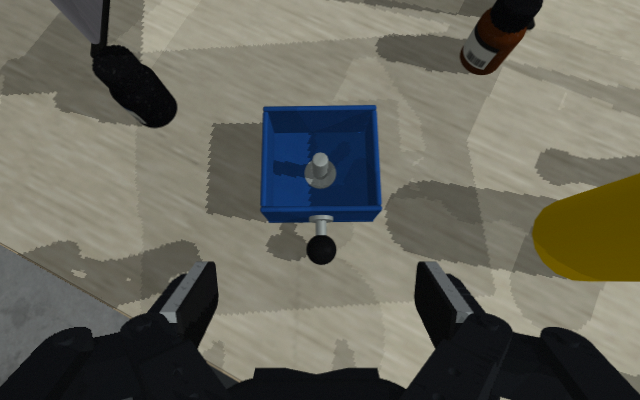

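The ball is at (321,249) and the prediction is (321,250), so the estimate is good. Going down to it.

```bash
python3 -m creep '0.7 1 0.25 1.6 -0.009 -0.013 0;0.6 2 0 1.5 0 0 0;0.6 2 0 0 0 0 0;0.6 1.2 0 0 0 0 0;0.6 0 0 0 0 0 0'
python3 - <<'E'
from h import *
R=tgt(27.5,60); k=np.array([.4000,-.0766,.022])
o,im,X=shot("wrist","h2"); print(proj("wrist",k,o))
need(k+.0127*R[:,0],R)
E
```

```text
time_s: 13.12
eef_pos: [0.4035, -0.0863, 0.0255]
eef_rot: [0.123, 0.843, 0.202, -0.483]
wrist_force: [-0.4, 0.1, 0.3]
opening: 0.602
[[299.38184976 243.67543381]]
t 13.175 pos [ 0.4037 -0.0867  0.0259] open 0.594 F [ 0.1 -0.  -0.1] q [-0.99 -0.05  2.43  0.74  0.84 -0.42]
shift cm (tool) [ 1.66 -1.09  0.08] rot [ 0.004 -0.005 -0.012]
```

View pics/h2.png

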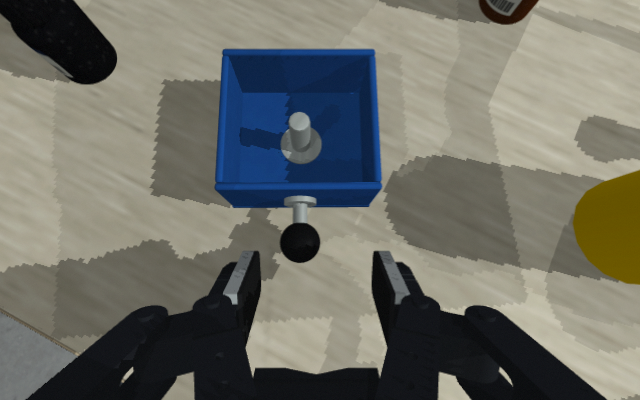

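```bash
python3 -m creep '0.6 0 -1.1 0 0 0 -0.012;0.6 0.9 -0.1 0 0 0 0;0.6 0.7 -0.1 0 0 0 0;0.6 0 0 0 0 0 0'
python3 - <<'E'
from h import *
R=tgt(27.5,60); k=np.array([.4000,-.0766,.022])
o,im,X=shot("wrist","h3"); print(proj("wrist",k,o))
need(k+.0127*R[:,0],R)
E
```

```text
time_s: 13.68
eef_pos: [0.4056, -0.0725, 0.013]
eef_rot: [0.121, 0.843, 0.206, -0.482]
wrist_force: [-0.4, -0.1, -0.5]
opening: 0.604
[[320.56687177 257.56464308]]
t 13.725 pos [ 0.4057 -0.0726  0.0132] open 0.596 F [ 0.4 -0.2  0.3] q [-0.95 -0.01  2.44  0.77  0.8  -0.44]
shift cm (tool) [0.16 0.09 0.15] rot [ 0.005 -0.006 -0.005]
```

View pics/h3.png

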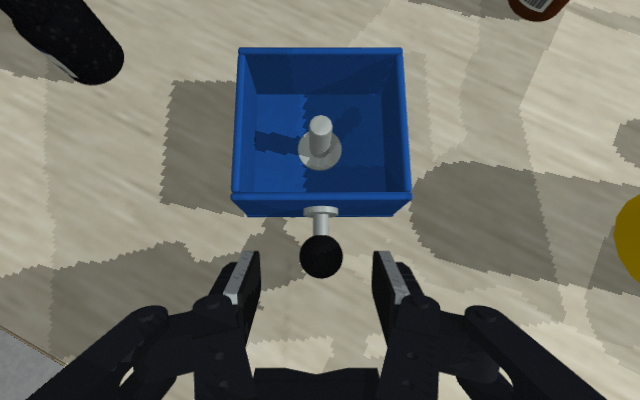

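```bash
python3 -m creep '0.6 0.15 0.1 0.15 0 0 0;0 0 0 0 0 0 0;0 0 0 0 0 0 0;0 0 0 0 0 0 0;0 0 0 0 0 0 0;0 0 0 0 0 0 0;0 0 0 0 0 0 0'
python3 - <<'E'
from h import *
o,im,X=shot("wrist","h4"); 
k=np.array([.4000,-.0766,.022]); R=tgt(27.5,60); need(k+.0127*R[:,0],R)
E
```

```text
time_s: 14.6
eef_pos: [0.406, -0.0745, 0.0113]
eef_rot: [0.122, 0.843, 0.205, -0.482]
wrist_force: [0.0, -0.8, 0.5]
opening: 0.005
t 14.65 pos [ 0.406  -0.0744  0.0113] open -0.003 F [-0.8 -0.1  0.9] q [-0.96 -0.    2.43  0.78  0.79 -0.45]
shift cm (tool) [ 0.02 -0.09  0.01] rot [ 0.006 -0.006 -0.005]
```

View pics/h4.png

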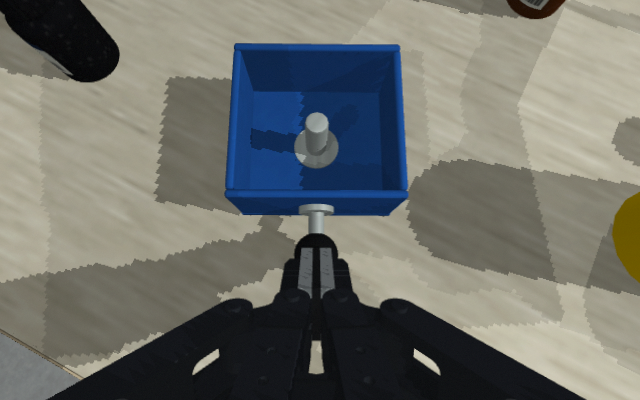

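The fingers shut fully behind the ball, which now shows at (317,245). The grasp missed, so I'll measure where the tray is.

```bash
python3 - <<'E'
from h import *
for n in ("h3","h4"):
    o=ctrl.get_obs()
    if n=="h3": o=dict(o); o["eef_pos"]=np.array([.4057,-.0726,.0132])
    im=cv2.imread(f"pics/{n}.png"); X=cloud("wrist",np.load(f"pics/{n}.npy"),o); hsv=cv2.cvtColor(im,cv2.COLOR_BGR2HSV)
    blue=(hsv[...,0]>100)&(hsv[...,0]<130)&(hsv[...,1]>120)
    P=X[blue&(X[...,2]>.038)&(X[...,2]<.05)][:,:2].astype(np.float32); P=P[np.hypot(*(P-[.455,-.05]).T)<.09]; r=cv2.minAreaRect(P); print(r)
    a=np.radians(r[2]); print("knob",r[0][0]-.064*np.cos(a),r[0][1]-.064*np.sin(a))
    for uv in [(320,257),(317,238),(317,245),(310,260),(325,260),(310,290),(325,290),(245,262),(390,270)]: print(uv,X[uv[1],uv[0]].round(4), (Rq(o["eef_rot"]).as_matrix().T@(X[uv[1],uv[0]]-o["eef_pos"])).round(4))
E
```

```text
((0.4571189284324646, -0.046524591743946075), (0.08022576570510864, 0.08370494097471237), 27.88405418395996)
knob 0.40054959569646054 -0.07645635737518239
(320, 257) [ 0.3994 -0.0765  0.0342] [-0.0219  0.0007 -0.0043]
(317, 238) [ 0.407  -0.0709  0.0312] [-0.0145 -0.0007 -0.0108]
(317, 245) [ 0.4038 -0.0726  0.0338] [-0.0187 -0.0007 -0.009 ]
(310, 260) [ 0.3961 -0.0729  0.0327] [-0.0213 -0.0041 -0.0024]
(325, 260) [ 0.3993 -0.0792  0.0342] [-0.0226  0.003  -0.0031]
(310, 290) [ 0.3829 -0.0795  0.0028] [-0.0028 -0.0045  0.0254]
(325, 290) [ 0.3868 -0.0869  0.0021] [-0.0022  0.0038  0.0258]
(245, 262) [ 0.3822 -0.0507  0.0563] [-0.0428 -0.03   -0.0126]
(390, 270) [ 0.4059 -0.1033  0.0613] [-0.0484  0.0276 -0.0121]
((0.45702794194221497, -0.04635674133896828), (0.08015910536050797, 0.08371678739786148), 27.423431396484375)
knob 0.4002198069092644 -0.07583276200116174
(320, 257) [ 0.3986 -0.0785  0.0491] [-0.0369  0.0005 -0.0119]
(317, 238) [ 0.407  -0.0729  0.0319] [-0.017  -0.0007 -0.0119]
(317, 245) [ 0.4039 -0.0745  0.0341] [-0.0206 -0.0007 -0.0099]
(310, 260) [ 0.3954 -0.0755  0.0524] [-0.0405 -0.0037 -0.0123]
(325, 260) [ 0.3983 -0.081   0.052 ] [-0.0401  0.0025 -0.0121]
(310, 290) [ 0.3854 -0.0809  0.0702] [-0.0616 -0.0033 -0.0114]
(325, 290) [ 0.3879 -0.0856  0.0704] [-0.0617  0.002  -0.0116]
(245, 262) [ 0.3798 -0.042   0.0007] [ 0.0047 -0.041   0.0122]
(390, 270) [ 4.136e-01 -1.160e-01  4.000e-04] [0.0033 0.0402 0.0165]
```

```bash
python3 - <<'E'
from h import *
o=ctrl.get_obs(); X=cloud("wrist",np.load("pics/h4.npy"),o); C=Rq(o["eef_rot"]).as_matrix()
for c in (305,310,325,330):
    for r in range(240,262,2): print(c,r,((X[r,c]-o["eef_pos"])@C).round(4))
im=cv2.imread("pics/h4.png"); cv2.imwrite("pics/h4c.png",cv2.resize(im[190:310,250:390],None,fx=5,fy=5,interpolation=cv2.INTER_CUBIC))
E
```

```text
305 240 [-0.0166 -0.0065 -0.0106]
305 242 [-0.0172 -0.0065 -0.0099]
305 244 [-0.0178 -0.0065 -0.0091]
305 246 [-0.0202 -0.0064 -0.0091]
305 248 [-0.0288 -0.0061 -0.0122]
305 250 [-0.0307 -0.006  -0.0121]
305 252 [-0.0325 -0.006  -0.0121]
305 254 [-0.0352 -0.0059 -0.0124]
305 256 [-0.0366 -0.0059 -0.0122]
305 258 [-0.0389 -0.0058 -0.0124]
305 260 [-0.0398 -0.0058 -0.012 ]
310 240 [-0.0172 -0.0041 -0.0109]
310 242 [-0.0186 -0.004  -0.0105]
310 244 [-0.0207 -0.004  -0.0104]
310 246 [-0.0203 -0.004  -0.0092]
310 248 [-0.0279 -0.0039 -0.0117]
310 250 [-0.0308 -0.0038 -0.0122]
310 252 [-0.0327 -0.0038 -0.0122]
310 254 [-0.0361 -0.0037 -0.0129]
310 256 [-0.037  -0.0037 -0.0124]
310 258 [-0.0382 -0.0037 -0.0121]
310 260 [-0.0405 -0.0037 -0.0123]
325 240 [-0.0163  0.0031 -0.0105]
325 242 [-0.017   0.0031 -0.0098]
325 244 [-0.0191  0.0031 -0.0097]
325 246 [-0.0197  0.0031 -0.0089]
325 248 [-0.0287  0.0028 -0.0121]
325 250 [-0.0309  0.0028 -0.0122]
325 252 [-0.0339  0.0027 -0.0127]
325 254 [-0.0356  0.0026 -0.0126]
325 256 [-0.0368  0.0026 -0.0123]
325 258 [-0.0387  0.0026 -0.0123]
325 260 [-0.0401  0.0025 -0.0121]
330 240 [-0.0152  0.0056 -0.01  ]
330 242 [-0.0163  0.0056 -0.0094]
330 244 [-0.0172  0.0055 -0.0088]
330 246 [-0.0188  0.0055 -0.0085]
330 248 [-0.0286  0.0051 -0.0121]
330 250 [-0.0315  0.0049 -0.0125]
330 252 [-0.0331  0.0049 -0.0123]
330 254 [-0.0349  0.0048 -0.0123]
330 256 [-0.0358  0.0048 -0.0118]
330 258 [-0.0388  0.0046 -0.0123]
330 260 [-0.0398  0.0046 -0.0119]
```

View pics/h4c.png

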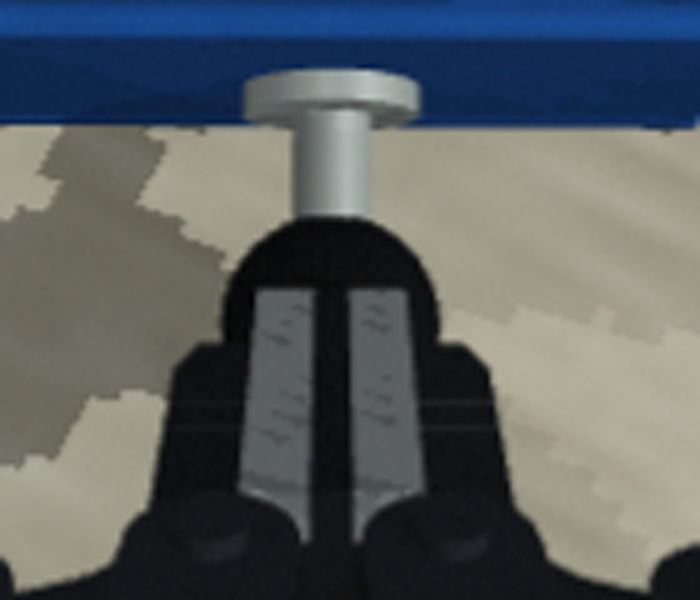

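```bash
python3 - <<'E'
from h import *
im=cv2.imread("pics/d_scene.png")
p=np.array([.3873,-.2192,.2085])
for d,col in ((0,(0,0,255)),(.0275,(0,255,0)),(.0455,(255,0,0))):
    u=proj("scene",p+[0,0,d])[0]; print(d,u)
    cv2.circle(im,tuple(np.round(u*8).astype(int)),8,col,-1,cv2.LINE_AA,3)
cv2.imwrite("pics/i.png",cv2.resize(im[100:220,380:520],None,fx=5,fy=5,interpolation=cv2.INTER_CUBIC))
E
```

```text
0 [437.47155457 175.14435745]
0.0275 [440.30510705 166.25486719]
0.0455 [442.22994632 160.21595079]
```

View pics/i.png

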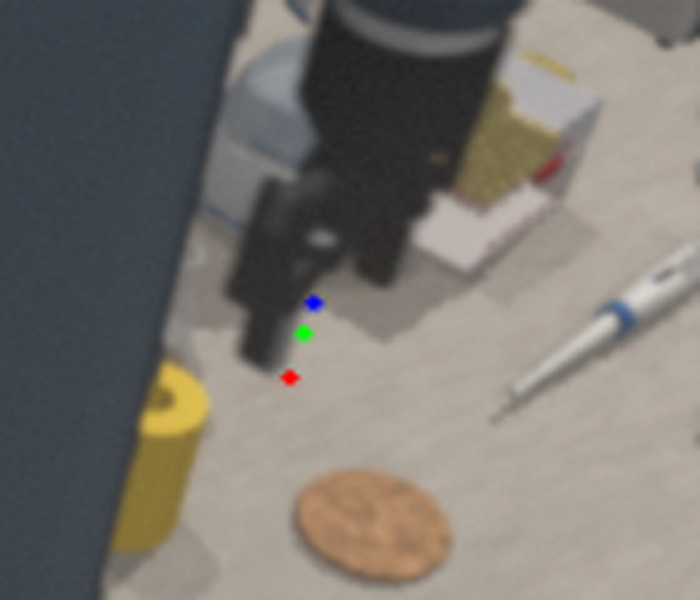

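The scene view agrees with the wrist depth: the real finger tips end about 27 mm behind the reported TCP. So for the ball I have to advance roughly 28 mm more. I'll reopen and advance in small steps, watching the force.

```bash
python3 -m creep '0.6 0 0 0 0 0 0;0.6 0 0 0 0 0 0;0.6 0.9 -0.15 0 0 0 0;0.6 0.8 -0.1 0 0 0 0;0.6 0 0 0 0 0 0'
python3 - <<'E'
from h import *
o,im,X=shot("wrist","h5"); k=np.array([.4003,-.0764,.022]); print(proj("wrist",k,o))
R=tgt(27.5,60); need(k+.041*R[:,0],R)
E
```

```text
time_s: 15.28
eef_pos: [0.4127, -0.0676, -0.0047]
eef_rot: [0.122, 0.843, 0.205, -0.482]
wrist_force: [-0.6, 0.9, 0.0]
opening: 0.602
[[323.66108414 273.62493555]]
t 15.325 pos [ 0.4127 -0.0677 -0.0046] open 0.597 F [0.2 0.3 0.1] q [-0.92  0.06  2.42  0.83  0.74 -0.49]
shift cm (tool) [ 1.05  0.19 -0.02] rot [ 0.006 -0.006 -0.005]
```

View pics/h5.png

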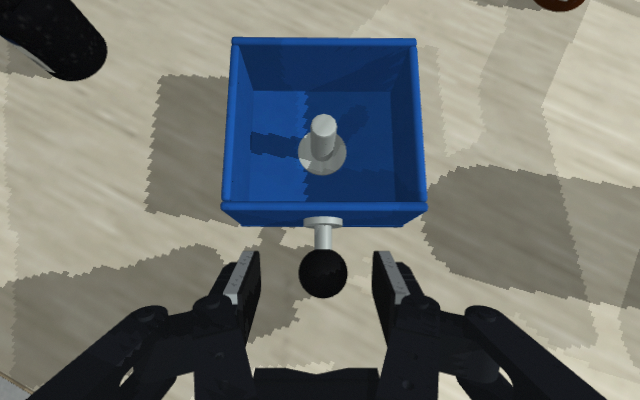

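No contact so far, and the ball at (323,273) is now level with the tips. One more step, then close.

```bash
python3 -m creep '0.6 0.6 0.15 0 0 0 0;0.6 0.4 0.05 0 0 0 0;0.6 0 0 0 0 0 0;0 0 0 0 0 0 0;0 0 0 0 0 0 0;0 0 0 0 0 0 0;0 0 0 0 0 0 0;0 0 0 0 0 0 0'
python3 - <<'E'
from h import *
o,im,X=shot("wrist","h6"); k=np.array([.4003,-.0764,.022]); print(proj("wrist",k,o))
R=tgt(27.5,60); need(k+.041*R[:,0],R)
E
```

```text
time_s: 16.32
eef_pos: [0.4187, -0.0675, -0.0134]
eef_rot: [0.122, 0.843, 0.205, -0.482]
wrist_force: [2.3, 0.3, -1.1]
opening: 0.219
[[318.07494283 286.29789533]]
t 16.375 pos [ 0.4187 -0.0675 -0.0135] open 0.215 F [ 0.5  0.1 -1.6] q [-0.9   0.11  2.41  0.86  0.71 -0.51]
shift cm (tool) [ 0.01 -0.06 -0.  ] rot [ 0.006 -0.006 -0.006]
```

View pics/h6.png

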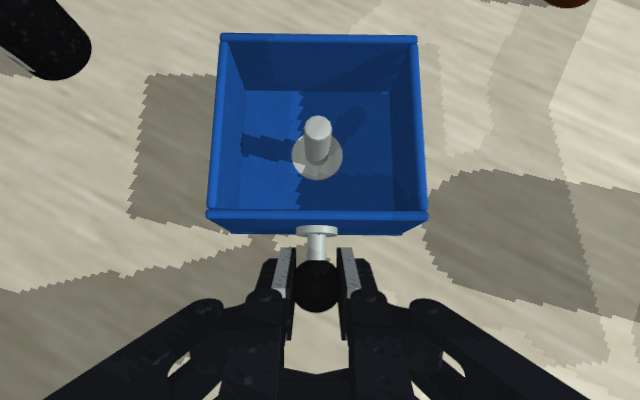

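The ball is gripped at (317,285). Starting the lift while moving inward, keeping the far end under the board.

```bash
python3 -m creep '0 -1.3 0 -1.3 0 0 0;0 -1.3 0 -1.4 0 0 0;0 -1.3 0 -1.4 0 0 0;0 0 0 0 0 0 0'
python3 - <<'E'
from h import *
o,im,X=shot("wrist","j1"); 
need([.4187,-.0675,-.0135],tgt(27.5,60)); C=Rq(o["eef_rot"]).as_matrix(); print("ball",o["eef_pos"]-.041*C[:,0])
E
```

```text
time_s: 16.88
eef_pos: [0.431, -0.059, 0.0407]
eef_rot: [0.122, 0.842, 0.206, -0.484]
wrist_force: [-0.5, 1.0, -3.6]
opening: 0.22
t 16.925 pos [ 0.4304 -0.0584  0.0399] open 0.218 F [ 0.2 -0.8 -2. ] q [-0.85 -0.07  2.39  0.73  0.82 -0.27]
shift cm (tool) [3.89 0.24 3.94] rot [ 0.004 -0.002 -0.002]
ball [ 0.4127033 -0.0683324  0.0761791]
```

View pics/j1.png

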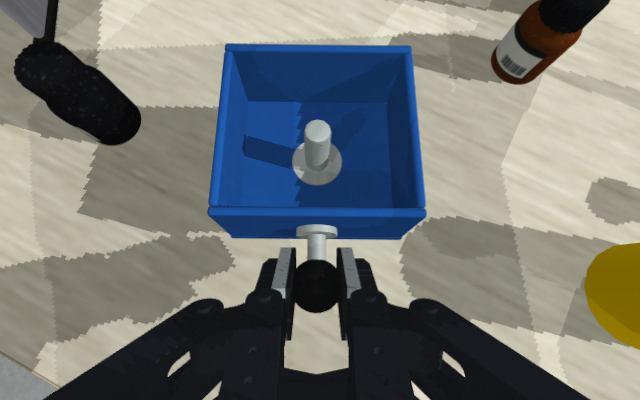

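```bash
cat >> h.py <<'E'
def traypitch(o,im,X,lo=None):
    hsv=cv2.cvtColor(im,cv2.COLOR_BGR2HSV)
    m=(hsv[...,0]>100)&(hsv[...,0]<130)&(hsv[...,1]>120)
    m[:, :150]=0; m[:,480:]=0
    P=X[m]; P=P[~np.isnan(P[:,0])]
    # normals from local patches: cluster via depth gradient normals
    dx=np.roll(X,-2,1)-np.roll(X,2,1); dy=np.roll(X,-2,0)-np.roll(X,2,0)
    N=np.cross(dx,dy); N/=np.linalg.norm(N,axis=-1,keepdims=True)+1e-12
    k=cv2.erode(m.astype(np.uint8),np.ones((7,7)))>0
    n=N[k]; n=n[~np.isnan(n[:,0])]
    a=np.radians(27.5); f=np.array([np.cos(a),np.sin(a),0])
    ang=np.degrees(np.arctan2(n@f,n[:,2])); h,e=np.histogram(ang,bins=72,range=(-180,180))
    top=np.argsort(h)[::-1][:4]; print("normal angles fwd-from-up (deg,count):",[(e[i]+2.5,h[i]) for i in top])
E
python3 - <<'E'
from h import *
o=ctrl.get_obs(); im=cv2.imread("pics/j1.png"); X=cloud("wrist",np.load("pics/j1.npy"),o)
traypitch(o,im,X)
o2=dict(o); o2["eef_pos"]=np.array([.4187,-.0675,-.0135]); im=cv2.imread("pics/h6.png"); X=cloud("wrist",np.load("pics/h6.npy"),o2)
traypitch(o2,im,X)
E
```

```text
normal angles fwd-from-up (deg,count): [(np.float64(92.5), np.int64(2718)), (np.float64(97.5), np.int64(2481)), (np.float64(87.5), np.int64(1435)), (np.float64(-167.5), np.int64(1429))]
normal angles fwd-from-up (deg,count): [(np.float64(92.5), np.int64(2452)), (np.float64(87.5), np.int64(2265)), (np.float64(82.5), np.int64(1644)), (np.float64(-167.5), np.int64(1541))]
```

The tray is held stiffly, with only a slight droop. The task says it can turn when held lightly, so I'll ease the fingers by setting the target just below the contact opening.

```bash
python3 -m creep '0.2 0 0 0 0 0 0;0.2 0 0 0 0 0 0'; python3 -m creep '0.21 0 0 0 0 0 0;0.21 0 0 0 0 0 0'
python3 - <<'E'
from h import *
o,im,X=shot("wrist","j2"); print(o["opening"]); traypitch(o,im,X)
E
```

```text
time_s: 17.18
eef_pos: [0.4291, -0.0576, 0.0383]
eef_rot: [0.12, 0.841, 0.207, -0.485]
wrist_force: [0.1, -1.0, -2.2]
opening: 0.218
time_s: 17.42
eef_pos: [0.4285, -0.0573, 0.0374]
eef_rot: [0.119, 0.841, 0.207, -0.485]
wrist_force: [0.7, 0.6, -3.7]
opening: 0.22
0.2198938302827228
normal angles fwd-from-up (deg,count): [(np.float64(92.5), np.int64(2744)), (np.float64(97.5), np.int64(2623)), (np.float64(87.5), np.int64(1481)), (np.float64(-167.5), np.int64(1423))]
```

View pics/j2.png

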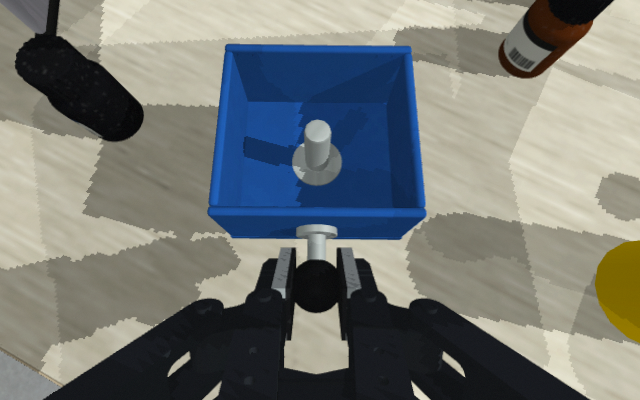

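```bash
python3 -m creep '0.22 0 0 0 0 0 0;0.22 0 0 0 0 0 0'; 
python3 - <<'E'
from h import *
o,im,X=shot("wrist","j3"); print(o["opening"],o["wrist_force"]); traypitch(o,im,X)
E
```

```text
time_s: 17.73
eef_pos: [0.4285, -0.0573, 0.0374]
eef_rot: [0.119, 0.841, 0.207, -0.485]
wrist_force: [-0.1, 0.0, -3.2]
opening: 0.219
0.21929822597101545 [-0.10516034  0.03401616 -3.22543199]
normal angles fwd-from-up (deg,count): [(np.float64(97.5), np.int64(2970)), (np.float64(92.5), np.int64(2477)), (np.float64(-167.5), np.int64(1469)), (np.float64(-162.5), np.int64(1407))]
```

View pics/j3.png

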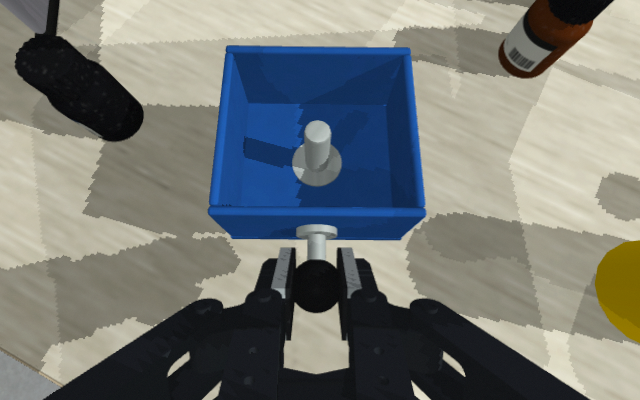

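```bash
python3 -m creep '0.225 0 0 0 0 0 0'; 
python3 - <<'E'
from h import *
o,im,X=shot("wrist","j4"); print(o["opening"],o["wrist_force"]); traypitch(o,im,X)
E
```

```text
time_s: 17.9
eef_pos: [0.4285, -0.0573, 0.0374]
eef_rot: [0.119, 0.841, 0.207, -0.485]
wrist_force: [0.2, 0.4, -2.1]
opening: 0.228
0.2281104587773673 [ 0.1791048   0.37986406 -2.13760419]
normal angles fwd-from-up (deg,count): [(np.float64(97.5), np.int64(3491)), (np.float64(92.5), np.int64(1884)), (np.float64(102.5), np.int64(1609)), (np.float64(-167.5), np.int64(1345))]
```

View pics/j4.png

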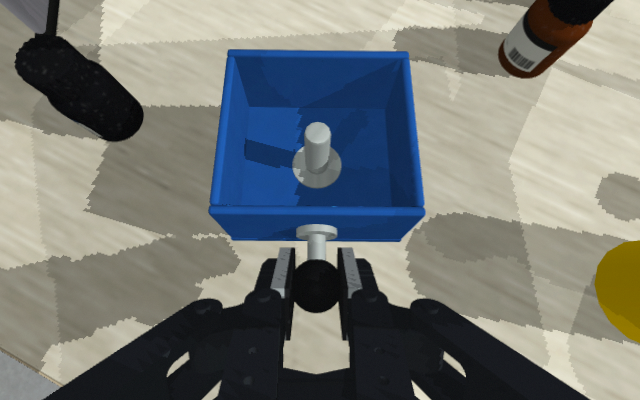

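It's turning: the far rim dropped from row 46 to row 50. Keeping this light grip and easing a touch more.

```bash
python3 -m creep '0.228 0 0 0 0 0 0;0.228 0 0 0 0 0 0'; 
python3 - <<'E'
from h import *
o,im,X=shot("wrist","j5"); print(o["opening"],o["wrist_force"]); traypitch(o,im,X)
E
```

```text
time_s: 18.2
eef_pos: [0.4286, -0.0574, 0.0375]
eef_rot: [0.119, 0.841, 0.207, -0.485]
wrist_force: [-0.9, -0.0, -2.4]
opening: 0.229
0.22925323049412993 [-0.91509207 -0.04764389 -2.37732482]
normal angles fwd-from-up (deg,count): [(np.float64(97.5), np.int64(3463)), (np.float64(102.5), np.int64(1884)), (np.float64(92.5), np.int64(1730)), (np.float64(-167.5), np.int64(1291))]
```

View pics/j5.png

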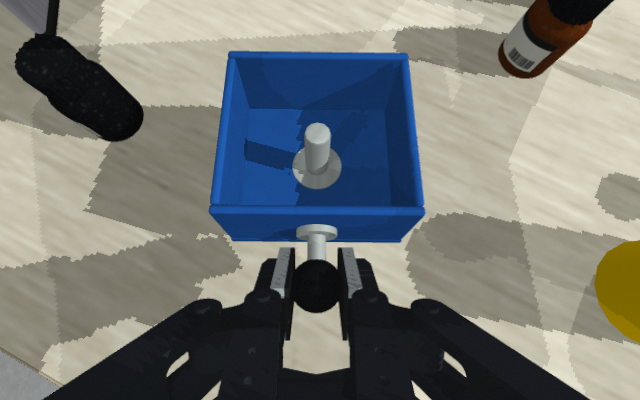

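```bash
python3 -m creep '0.236 0 0 0 0 0 0'; 
python3 - <<'E'
from h import *
o,im,X=shot("wrist","j6"); print(o["opening"],o["wrist_force"]); traypitch(o,im,X)
E
python3 -m creep '0.242 0 0 0 0 0 0'; 
python3 - <<'E'
from h import *
o,im,X=shot("wrist","j7"); print(o["opening"],o["wrist_force"]); traypitch(o,im,X)
E
```

```text
time_s: 18.38
eef_pos: [0.4287, -0.0574, 0.0376]
eef_rot: [0.119, 0.841, 0.207, -0.485]
wrist_force: [1.1, 0.8, -2.9]
opening: 0.24
0.23981744892307894 [ 1.05056198  0.7866832  -2.89684408]
normal angles fwd-from-up (deg,count): [(np.float64(117.5), np.int64(2023)), (np.float64(112.5), np.int64(1844)), (np.float64(122.5), np.int64(1643)), (np.float64(127.5), np.int64(1324))]
time_s: 18.55
eef_pos: [0.4289, -0.0576, 0.0378]
eef_rot: [0.119, 0.841, 0.207, -0.485]
wrist_force: [0.1, 0.4, -0.5]
opening: 0.244
0.24410622195389098 [ 0.11404394  0.38783916 -0.50318941]
normal angles fwd-from-up (deg,count): [(np.float64(117.5), np.int64(2089)), (np.float64(112.5), np.int64(1930)), (np.float64(122.5), np.int64(1827)), (np.float64(127.5), np.int64(1385))]
```

View pics/j7.png

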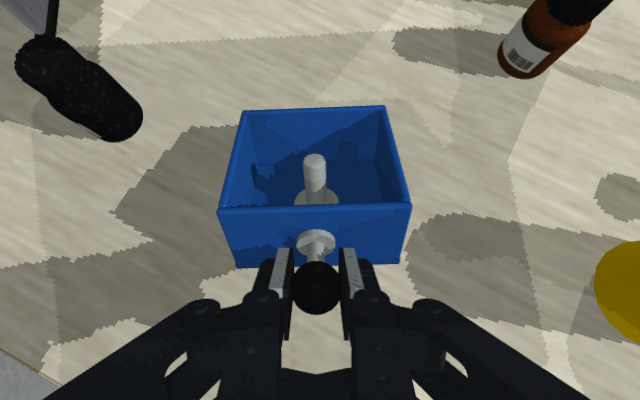

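The tray is now tilted about 30°, with its far edge on the bench (far rim at row 105). I'll follow the arc with this light grip.

```bash
python3 -m creep '0.236 -0.3 0 -1.5 0 0 0;0.236 -0.2 0 -1.5 0 0 0;0.236 -0.2 0 -1.5 0 0 0;0.236 0 0 0 0 0 0'
python3 - <<'E'
from h import *
o,im,X=shot("wrist","k1"); print(o["opening"],o["wrist_force"]); traypitch(o,im,X)
C=Rq(o["eef_rot"]).as_matrix(); b=o["eef_pos"]-.041*C[:,0]; s=np.load("shelf.npy"); print("ball",b.round(4),"local",(b[:2]-s[:2])@[np.cos(s[2]),np.sin(s[2])],(b[:2]-s[:2])@[-np.sin(s[2]),np.cos(s[2])])
need([.4285,-.0574,.0376],tgt(27.5,60))
E
```

```text
time_s: 19.1
eef_pos: [0.4612, -0.0411, 0.0672]
eef_rot: [0.119, 0.841, 0.206, -0.485]
wrist_force: [-2.3, -2.2, 7.1]
opening: 0.239
0.2394455980423274 [-2.32748799 -2.18271652  7.11024151]
normal angles fwd-from-up (deg,count): [(np.float64(147.5), np.int64(935)), (np.float64(137.5), np.int64(923)), (np.float64(142.5), np.int64(903)), (np.float64(152.5), np.int64(864))]
ball [ 0.4429 -0.0506  0.1027] local -0.13631121751405562 0.007825018575113234
t 19.15 pos [ 0.461  -0.0413  0.0671] open 0.239 F [-3.4 -1.   8.1] q [-0.73 -0.09  2.33  0.69  0.83 -0.1 ]
shift cm (tool) [ 0.74 -0.07  4.61] rot [ 0.    -0.001  0.   ]
```

View pics/k1.png

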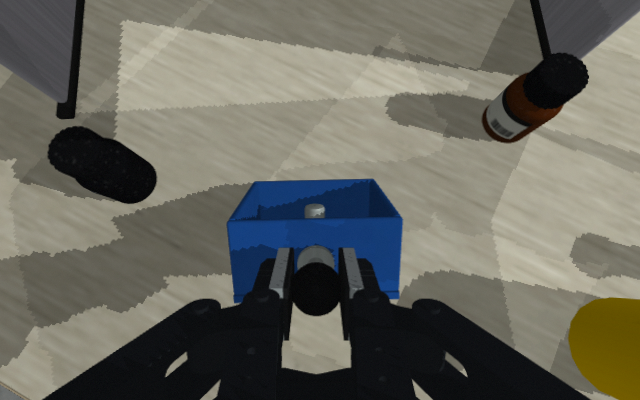

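The tray is tilted about 55°. The force (8 N up) shows I'm pressing on the bench, so I'll rise a little while continuing.

```bash
python3 -m creep '0.236 -0.35 0 -0.9 0 0 0;0.236 0 0 -1.2 0 0 0;0.236 0.2 0 -0.8 0 0 0;0.236 0 0 0 0 0 0'
python3 - <<'E'
from h import *
o,im,X=shot("wrist","k2"); print(o["opening"],o["wrist_force"]); traypitch(o,im,X)
C=Rq(o["eef_rot"]).as_matrix(); b=o["eef_pos"]-.041*C[:,0]; s=np.load("shelf.npy"); print("ball",b.round(4),"local",(b[:2]-s[:2])@[np.cos(s[2]),np.sin(s[2])],(b[:2]-s[:2])@[-np.sin(s[2]),np.cos(s[2])])
need(o["eef_pos"],tgt(27.5,60))
E
```

```text
time_s: 19.65
eef_pos: [0.4815, -0.0292, 0.0819]
eef_rot: [0.118, 0.841, 0.206, -0.486]
wrist_force: [0.9, 0.9, -2.8]
opening: 0.239
0.239194512754835 [ 0.91655076  0.8622311  -2.82974195]
normal angles fwd-from-up (deg,count): [(np.float64(157.5), np.int64(733)), (np.float64(152.5), np.int64(723)), (np.float64(147.5), np.int64(720)), (np.float64(142.5), np.int64(664))]
ball [ 0.4634 -0.0387  0.1175] local -0.11261489930986554 0.007611422296985989
t 19.7 pos [ 0.4812 -0.0291  0.0817] open 0.242 F [ 0.1  0.2 -3.3] q [-0.66 -0.09  2.29  0.66  0.83 -0.  ]
shift cm (tool) [-0.01  0.02 -0.04] rot [-0.002  0.001  0.003]
```

View pics/k2.png

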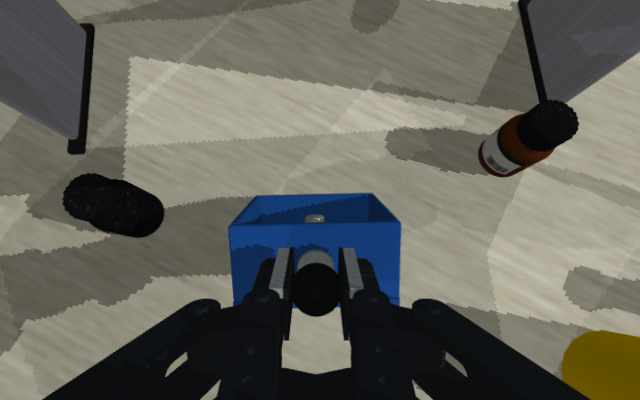

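```bash
python3 -m creep '0.24 0.9 0 -0.55 0 0 0;0.24 0.9 0 -0.55 0 0 0;0.24 0 0 0 0 0 0'
python3 - <<'E'
from h import *
o,im,X=shot("wrist","k3"); print(o["opening"],o["wrist_force"])
C=Rq(o["eef_rot"]).as_matrix(); b=o["eef_pos"]-.041*C[:,0]; s=np.load("shelf.npy"); print("ball",b.round(4),"local",(b[:2]-s[:2])@[np.cos(s[2]),np.sin(s[2])],(b[:2]-s[:2])@[-np.sin(s[2]),np.cos(s[2])])
need(o["eef_pos"],tgt(27.5,60))
shot("scene","k3s")
E
```

```text
time_s: 20.08
eef_pos: [0.4986, -0.0202, 0.0706]
eef_rot: [0.117, 0.841, 0.206, -0.487]
wrist_force: [-1.1, -0.4, 1.9]
opening: 0.237
0.2374966745380516 [-1.14194279 -0.38402598  1.93422746]
ball [ 0.4805 -0.0298  0.1061] local -0.09337265099040909 0.006636780994936798
t 20.125 pos [ 0.4983 -0.0203  0.0706] open 0.241 F [ 0.   0.4 -0.7] q [-0.61 -0.02  2.26  0.69  0.78  0.01]
shift cm (tool) [ 0.02  0.   -0.02] rot [-0.003  0.002  0.003]
```

View pics/k3.png

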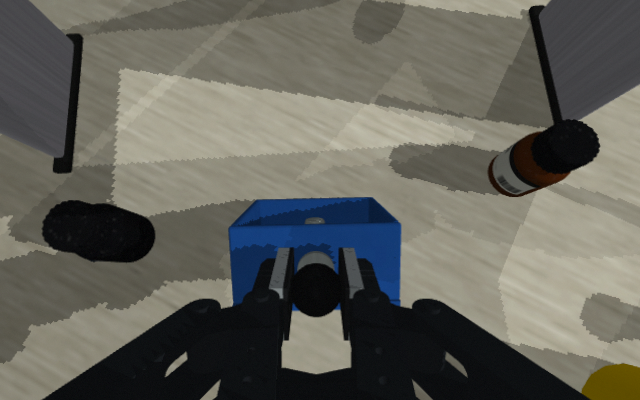

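View pics/k3s.png

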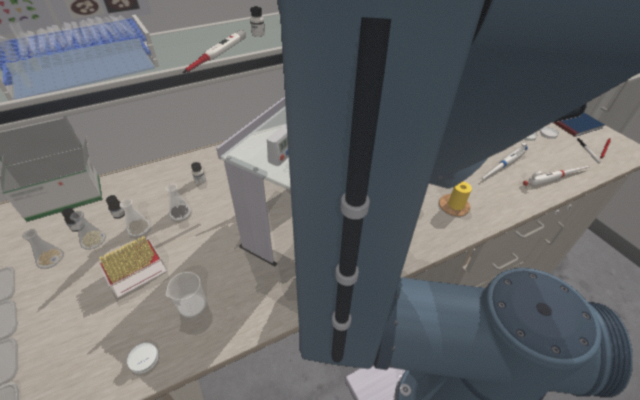

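```bash
cat >> h.py <<'E'
def wall(X,im,box):
    l,t,r,b=box; hsv=cv2.cvtColor(im,cv2.COLOR_BGR2HSV)
    m=(hsv[...,0]>100)&(hsv[...,0]<130)&(hsv[...,1]>120); k=np.zeros_like(m); k[t:b,l:r]=1
    P=X[m&k]; P=P[~np.isnan(P[:,0])]; c=np.median(P,0); Q=P-c
    for _ in range(4):
        n=np.linalg.svd(Q-Q.mean(0),full_matrices=False)[2][2]; d=abs((Q-Q.mean(0))@n); Q=Q[d<max(.002,2*d.std())]
    n*=np.sign(n[2]); a=np.radians(27.5)
    print("wall pts",len(Q),"n",n.round(3),"tilt fwd of vertical deg",np.degrees(np.arctan2(n@[np.cos(a),np.sin(a),0],n[2])).round(1),"side",np.degrees(np.arcsin(n@[-np.sin(a),np.cos(a),0])).round(1),"center",c.round(3))
E
python3 - <<'E'
from h import *
o=ctrl.get_obs(); im=cv2.imread("pics/k3.png"); X=cloud("wrist",np.load("pics/k3.npy"),o)
wall(X,im,(238,230,280,256)); wall(X,im,(356,230,394,256)); wall(X,im,(238,230,394,246))
E
```

```text
wall pts 1064 n [-0.341 -0.192  0.92 ] tilt fwd of vertical deg -23.0 side -0.8 center [0.485 0.005 0.089]
wall pts 986 n [-0.328 -0.196  0.924] tilt fwd of vertical deg -22.5 side -1.3 center [ 0.511 -0.045  0.088]
wall pts 2487 n [-0.35  -0.196  0.916] tilt fwd of vertical deg -23.7 side -0.7 center [ 0.499 -0.018  0.089]
```

Tilt is 67°, with 23° to go. I'll lift clear by 8 mm and ease the grip so the tray swings to hang straight.

```bash
python3 -m creep '0.236 -0.95 0 0 0 0 0;0.236 0 0 0 0 0 0;0.243 0 0 0 0 0 0;0.243 0 0 0 0 0 0'
python3 - <<'E'
from h import *
o,im,X=shot("wrist","k4"); print(o["opening"],o["wrist_force"])
C=Rq(o["eef_rot"]).as_matrix(); b=o["eef_pos"]-.041*C[:,0]; s=np.load("shelf.npy"); print("ball",b.round(4),"local",(b[:2]-s[:2])@[np.cos(s[2]),np.sin(s[2])],(b[:2]-s[:2])@[-np.sin(s[2]),np.cos(s[2])])
wall(X,im,(238,230,280,256)); wall(X,im,(356,230,394,256))
E
```

```text
time_s: 20.68
eef_pos: [0.4927, -0.0227, 0.0791]
eef_rot: [0.117, 0.84, 0.206, -0.487]
wrist_force: [-0.1, 0.5, -3.3]
opening: 0.244
0.2436104077727122 [-0.07242236  0.47121074 -3.25168153]
ball [ 0.4747 -0.0323  0.1146] local -0.09967104992998477 0.007424415141082213
wall pts 1058 n [-0.229 -0.132  0.964] tilt fwd of vertical deg -15.3 side -0.7 center [0.479 0.003 0.096]
wall pts 984 n [-0.246 -0.16   0.956] tilt fwd of vertical deg -17.0 side -1.6 center [ 0.506 -0.047  0.095]
```

View pics/k4.png

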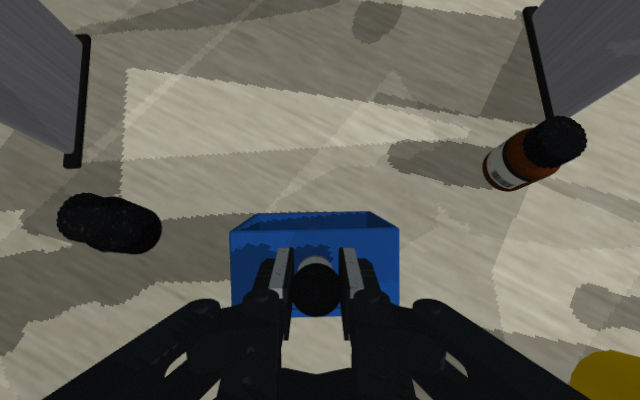

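Tilt is now 74°. One more gentle ease.

```bash
python3 -m creep '0.247 0 0 0 0 0 0;0.247 0 0 0 0 0 0'
python3 - <<'E'
from h import *
o,im,X=shot("wrist","k5"); print(o["opening"],o["wrist_force"])
wall(X,im,(238,230,280,256)); wall(X,im,(356,230,394,256))
E
```

```text
time_s: 20.98
eef_pos: [0.4926, -0.0226, 0.0789]
eef_rot: [0.117, 0.84, 0.206, -0.487]
wrist_force: [-0.5, 0.7, -2.2]
opening: 0.245
0.24461740872341756 [-0.50446713  0.72089553 -2.20612082]
wall pts 435 n [0.883 0.422 0.206] tilt fwd of vertical deg 78.1 side -1.9 center [0.479 0.005 0.094]
wall pts 338 n [0.82  0.534 0.208] tilt fwd of vertical deg 77.9 side 5.4 center [ 0.506 -0.047  0.093]
```

```bash
python3 - <<'E'
from h import *
o=ctrl.get_obs(); im=cv2.imread("pics/k5.png"); X=cloud("wrist",np.load("pics/k5.npy"),o)
wall(X,im,(238,242,272,268)); wall(X,im,(360,242,392,268))
E
```

```text
wall pts 771 n [-0.175 -0.114  0.978] tilt fwd of vertical deg -12.0 side -1.2 center [0.474 0.003 0.093]
wall pts 727 n [-0.162 -0.119  0.98 ] tilt fwd of vertical deg -11.5 side -1.8 center [ 0.501 -0.051  0.092]
```

View pics/k5.png

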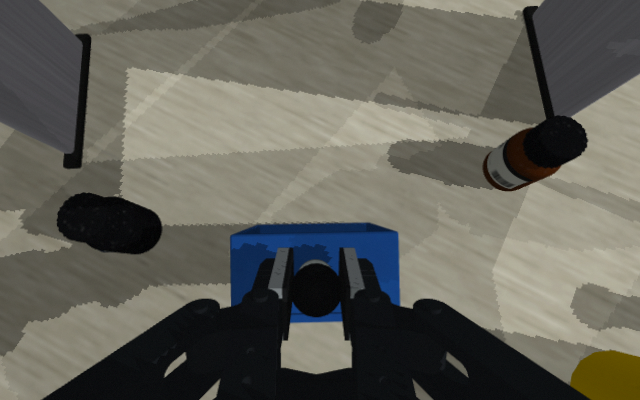

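```bash
python3 -m creep '0.243 0.65 0 0.35 0 0 0;0.243 0.45 0 -0.65 0 0 0;0.243 0.4 0 -0.7 0 0 0;0.243 0 0 0 0 0 0'
python3 - <<'E'
from h import *
o,im,X=shot("wrist","k6"); print(o["opening"],o["wrist_force"])
C=Rq(o["eef_rot"]).as_matrix(); b=o["eef_pos"]-.041*C[:,0]; s=np.load("shelf.npy"); print("ball",b.round(4),"local",(b[:2]-s[:2])@[np.cos(s[2]),np.sin(s[2])],(b[:2]-s[:2])@[-np.sin(s[2]),np.cos(s[2])])
wall(X,im,(238,248,272,272)); wall(X,im,(360,248,392,272))
E
```

```text
time_s: 21.52
eef_pos: [0.5085, -0.0148, 0.0709]
eef_rot: [0.117, 0.841, 0.206, -0.487]
wrist_force: [-1.1, 0.6, 1.4]
opening: 0.243
0.24292913347183154 [-1.0888161   0.55118509  1.40843691]
ball [ 0.4904 -0.0243  0.1064] local -0.08209185422941605 0.006234562829947722
wall pts 324 n [-0.007  0.063  0.998] tilt fwd of vertical deg 1.3 side 3.4 center [0.487 0.011 0.085]
wall pts 521 n [-0.016 -0.069  0.997] tilt fwd of vertical deg -2.6 side -3.1 center [ 0.515 -0.045  0.084]
```

View pics/k6.png

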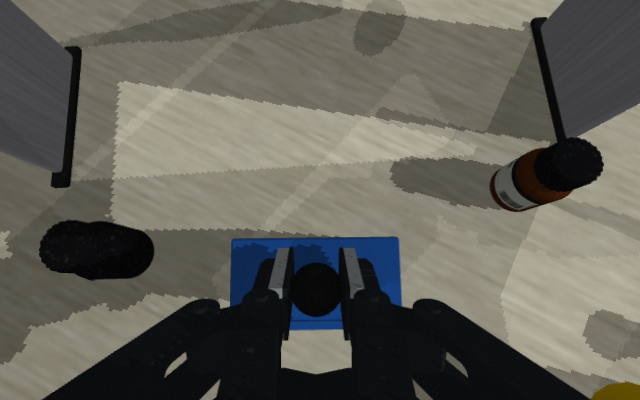

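The tray stands on end (wall level within about 2°), with the ball at local x = -82 mm. I'll open, flatten the tool to about 45° around the ball, then re-grip.

```bash
python3 -m creep '0.4 0 0 0 0 0 0;0.45 0 0 0 0 0 0;0.45 0 0 -0.55 0 0.13 0;0.45 0 0 -0.55 0 0.13 0;0.45 0 0 0 0 0 0'
python3 - <<'E'
from h import *
o,im,X=shot("wrist","l1"); print(o["opening"],o["wrist_force"])
R=tgt(27.5,45); b=np.array([.4904,-.0243,.105]); print(proj("wrist",b,o)); need(b+.041*R[:,0],R)
E
```

```text
time_s: 22.2
eef_pos: [0.5177, -0.0118, 0.0785]
eef_rot: [0.09, 0.899, 0.219, -0.37]
wrist_force: [0.4, 0.0, 0.3]
opening: 0.445
0.44453839505343784 [0.38906649 0.0464901  0.30591937]
[[315.3319123 291.0738119]]
t 22.25 pos [ 0.5183 -0.0121  0.079 ] open 0.446 F [ 0.4 -0.5 -0.2] q [-0.76  0.03  2.35  1.13  0.83 -0.5 ]
shift cm (tool) [ 0.11 -0.21  0.31] rot [-0.001 -0.003 -0.002]
```

View pics/l1.png

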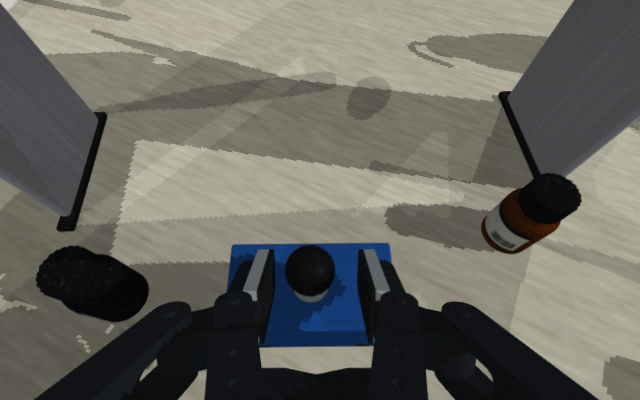

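```bash
cat >> h.py <<'E'
def ballfit(X,im,box,o):
    from scipy.optimize import least_squares
    l,t,r,b=box; g=cv2.cvtColor(im,cv2.COLOR_BGR2HSV); m=np.zeros((400,640),bool); m[t:b,l:r]=1; m&=(g[...,2]<60)
    P=X[m]; P=P[~np.isnan(P[:,0])]; P=P[np.linalg.norm(P-np.median(P,0),axis=1)<.015]
    s=least_squares(lambda c:np.linalg.norm(P-c,axis=1)-.011,np.median(P,0)-[0,0,.008],loss="soft_l1",f_scale=.001).x
    C=Rq(o["eef_rot"]).as_matrix(); print("ball",len(P),s.round(4),"in tool",((s-o["eef_pos"])@C).round(4)); return s
E
python3 - <<'E'
from h import *
o=ctrl.get_obs(); im=cv2.imread("pics/l1.png"); X=cloud("wrist",np.load("pics/l1.npy"),o)
s=ballfit(X,im,(284,246,336,296),o)
p=np.load("shelf.npy"); print("local",(s[:2]-p[:2])@[np.cos(p[2]),np.sin(p[2])])
wall(X,im,(300,300,350,340))
# fingers tips
E
```

```text
ball 1985 [ 0.4977 -0.018   0.1059] in tool [-0.0338 -0.0042 -0.0042]
local -0.0726034488449158
wall pts 609 n [-0.813 -0.476  0.334] tilt fwd of vertical deg -70.4 side -2.7 center [ 0.486 -0.032  0.082]
```

The tray stands by itself, with the ball at height 0.106 m. Centring on it and re-gripping lightly.

```bash
python3 -m creep '0.45 0.4 -0.4 -0.4 0 0 0;0.45 0.4 0 0 0 0 0;0.3 0 0 0 0 0 0;0.22 0 0 0 0 0 0;0.22 0 0 0 0 0 0'
python3 - <<'E'
from h import *
o,im,X=shot("wrist","l2"); print(o["opening"],o["wrist_force"])
s=ballfit(X,im,(296,240,336,310),o); need(o["eef_pos"],tgt(27.5,45))
E
```

```text
time_s: 22.88
eef_pos: [0.5262, -0.0042, 0.0776]
eef_rot: [0.093, 0.898, 0.219, -0.371]
wrist_force: [-1.2, -0.6, -0.6]
opening: 0.224
0.22418185730954915 [-1.19048943 -0.57114883 -0.60391523]
ball 1541 [ 0.4975 -0.0174  0.1053] in tool [-0.0418 -0.0014  0.0027]
t 22.925 pos [ 0.5261 -0.0042  0.0776] open 0.231 F [-0.9 -1.4  0.1] q [-0.72  0.04  2.34  1.14  0.81 -0.49]
shift cm (tool) [ 0.   -0.01 -0.  ] rot [ 0.003 -0.    -0.003]
```

View pics/l2.png

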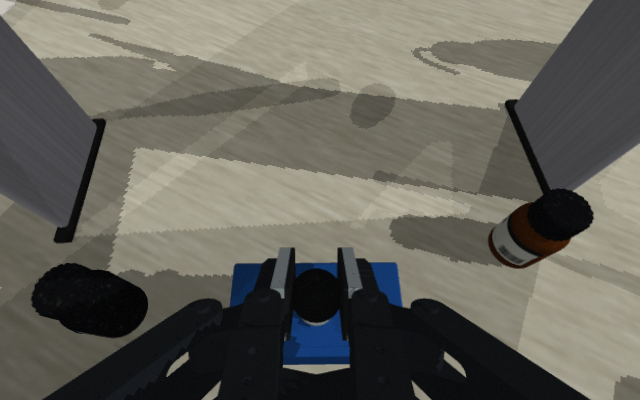

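Gripped. Now tipping forward along the arc about the rim edge.

```bash
python3 -m creep '0.24 0.9 0 -1.0 0 0 0;0.24 0.9 0 -1.0 0 0 0;0.24 0 0 0 0 0 0'
python3 - <<'E'
from h import *
o,im,X=shot("wrist","l3"); print(o["opening"],o["wrist_force"])
s=ballfit(X,im,(296,240,336,310),o); wall(X,im,(236,266,268,300)); wall(X,im,(370,266,400,300)); wall(X,im,(296,330,345,352)); need(o["eef_pos"],tgt(27.5,45))
E
```

```text
time_s: 23.3
eef_pos: [0.5509, 0.0086, 0.0797]
eef_rot: [0.093, 0.898, 0.219, -0.371]
wrist_force: [0.2, -0.4, 1.3]
opening: 0.237
0.2370956114122076 [ 0.20403355 -0.388591    1.32349073]
ball 1532 [ 0.5222 -0.0047  0.1073] in tool [-0.0419 -0.0014  0.0027]
wall pts 314 n [-0.16   0.925  0.345] tilt fwd of vertical deg 39.6 side 63.4 center [0.517 0.031 0.085]
wall pts 325 n [ 0.728 -0.59   0.349] tilt fwd of vertical deg 46.9 side -59.3 center [ 0.549 -0.031  0.085]
wall pts 446 n [0.899 0.435 0.056] tilt fwd of vertical deg 86.8 side -1.7 center [ 0.511 -0.013  0.081]
t 23.35 pos [0.5508 0.0084 0.0797] open 0.239 F [0.7 0.  0.7] q [-0.64  0.08  2.29  1.17  0.76 -0.44]
shift cm (tool) [ 0.02 -0.   -0.01] rot [ 0.003 -0.001 -0.003]
```

View pics/l3.png

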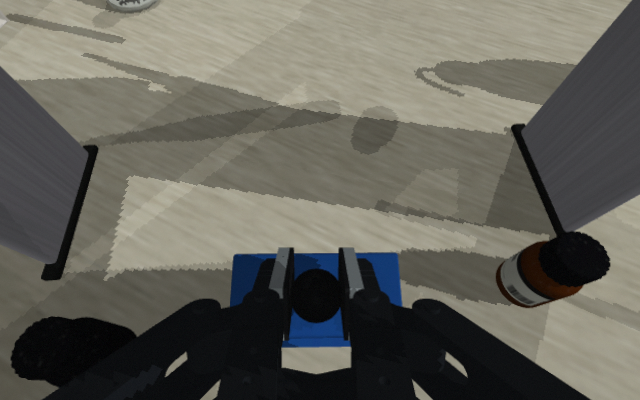

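```bash
python3 - <<'E'
from h import *
o=ctrl.get_obs(); C=Rq(o["eef_rot"]).as_matrix()
for n,e in (("l2",np.array([.5261,-.0042,.0776])),("l3",o["eef_pos"])):
    oo=dict(o); oo["eef_pos"]=e; im=cv2.imread(f"pics/{n}.png"); X=cloud("wrist",np.load(f"pics/{n}.npy"),oo)
    print(n)
    for c in (243,315,392):
        for r in range(250,368,8): 
            b,g,rr=im[r,c]; 
            if b>60 and b>1.8*rr: print(c,r,X[r,c].round(4))
E
```

```text
l2
243 266 [0.4978 0.0244 0.0808]
243 274 [0.4941 0.0217 0.0822]
243 282 [0.4908 0.0196 0.0818]
243 290 [0.4876 0.0177 0.081 ]
243 298 [0.4844 0.0156 0.0808]
315 266 [ 0.5149 -0.0081  0.0803]
315 330 [ 0.4875 -0.0224  0.0811]
315 338 [ 0.4844 -0.024   0.0817]
315 346 [ 0.4815 -0.0255  0.0803]
315 354 [ 0.4785 -0.0271  0.0812]
315 362 [ 0.4776 -0.0276  0.0283]
392 266 [ 0.5331 -0.0431  0.0805]
392 274 [ 0.5292 -0.0446  0.0807]
392 282 [ 0.5249 -0.046   0.082 ]
392 290 [ 0.5213 -0.0475  0.0817]
392 298 [ 0.5179 -0.0489  0.081 ]
l3
243 258 [0.5252 0.0379 0.0873]
243 266 [0.522  0.0362 0.0856]
243 274 [0.5186 0.034  0.0856]
243 282 [0.5153 0.0318 0.0856]
243 290 [0.512  0.0296 0.0856]
315 258 [0.5419 0.0058 0.0873]
315 266 [0.5385 0.004  0.0866]
315 330 [ 0.5125 -0.0096  0.0801]
315 338 [ 0.5092 -0.0113  0.0822]
315 346 [ 0.5063 -0.0128  0.081 ]
392 258 [ 0.5599 -0.0287  0.0872]
392 266 [ 0.5565 -0.0303  0.0859]
392 274 [ 0.5529 -0.0318  0.0856]
392 282 [ 0.5492 -0.0332  0.0854]
392 290 [ 0.5454 -0.0346  0.0857]
392 298 [ 0.5428 -0.0364  0.0824]
```

Instead of tipping, the tray hung slightly clear and rode along, 8° short of upright. I'll move back 30 mm, press the edge down lightly, and push again with a lighter grip.

```bash
python3 -m creep '0.235 -1.3 0 0.9 0 0 0;0.235 -1.3 0 1.0 0 0 0;0.235 0 0 0 0 0 0;0.24 0.45 0 0.45 0 0 0;0.246 0.2 0 0.2 0 0 0;0.246 0 0 0 0 0 0'
python3 - <<'E'
from h import *
o,im,X=shot("wrist","l4"); print(o["opening"],o["wrist_force"])
s=ballfit(X,im,(296,240,336,310),o); need(o["eef_pos"],tgt(27.5,45))
p=np.load("shelf.npy"); print("local",(s[:2]-p[:2])@[np.cos(p[2]),np.sin(p[2])])
for c in (243,315,392): print([ (r,X[r,c,2].round(4)) for r in range(250,368,8) if im[r,c,0]>60 and im[r,c,0]>1.8*im[r,c,2]])
E
```

```text
time_s: 24.1
eef_pos: [0.5236, -0.0048, 0.0769]
eef_rot: [0.091, 0.899, 0.221, -0.368]
wrist_force: [-0.6, -0.3, -0.9]
opening: 0.243
0.24300219937297082 [-0.61383193 -0.3078732  -0.85037008]
ball 1685 [ 0.4956 -0.0178  0.1066] in tool [-0.0428 -0.0014  0.0005]
t 24.15 pos [ 0.5234 -0.0049  0.0767] open 0.246 F [-0.4  1.7  2.9] q [-0.73  0.04  2.35  1.15  0.82 -0.51]
shift cm (tool) [-0.    0.   -0.02] rot [ 0.003 -0.008  0.001]
local -0.07431506717905363
[(258, np.float64(0.085)), (266, np.float64(0.0837)), (274, np.float64(0.0837)), (282, np.float64(0.083)), (290, np.float64(0.0833))]
[(258, np.float64(0.0837)), (322, np.float64(0.082)), (330, np.float64(0.0812)), (338, np.float64(0.0811)), (346, np.float64(0.0813))]
[(258, np.float64(0.0846)), (266, np.float64(0.0836)), (274, np.float64(0.083)), (282, np.float64(0.0822)), (290, np.float64(0.0842)), (298, np.float64(0.0825))]
```

View pics/l4.png

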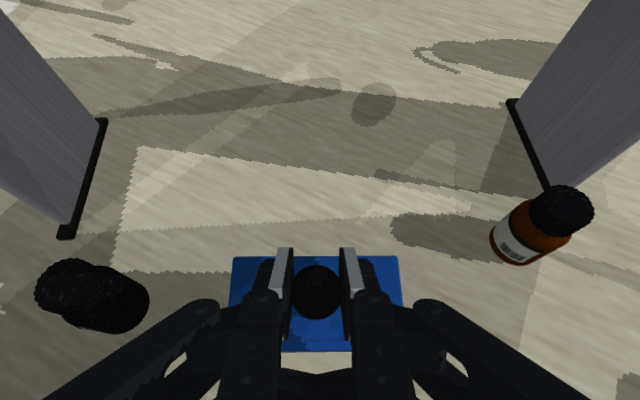

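```bash
python3 -m creep '0.247 0.6 0 0.1 0 0 0;0.247 0.75 0 -0.6 0 0 0;0.247 0.7 0 -0.7 0 0 0'
python3 - <<'E'
from h import *
o,im,X=shot("wrist","l5"); print(o["opening"],o["wrist_force"])
s=ballfit(X,im,(296,240,336,310),o); 
p=np.load("shelf.npy"); print("local",(s[:2]-p[:2])@[np.cos(p[2]),np.sin(p[2])])
for c in (243,315,392): print([ (r,X[r,c,2].round(4)) for r in range(250,368,8) if im[r,c,0]>60 and im[r,c,0]>1.8*im[r,c,2]])
E
```

```text
time_s: 24.52
eef_pos: [0.5464, 0.0075, 0.0729]
eef_rot: [0.09, 0.9, 0.222, -0.365]
wrist_force: [-1.6, -0.3, 2.4]
opening: 0.246
0.24646466205359735 [-1.57843438 -0.29929279  2.35641773]
ball 1923 [ 0.5194 -0.0051  0.1075] in tool [-0.0455 -0.0014 -0.0041]
local -0.04738001607101591
[(274, np.float64(0.0811)), (282, np.float64(0.0815)), (290, np.float64(0.0833))]
[(330, np.float64(0.0852)), (338, np.float64(0.0866)), (346, np.float64(0.0868)), (354, np.float64(0.087)), (362, np.float64(0.0843))]
[(274, np.float64(0.0803)), (282, np.float64(0.0812)), (290, np.float64(0.0813)), (298, np.float64(0.0826))]
```

View pics/l5.png

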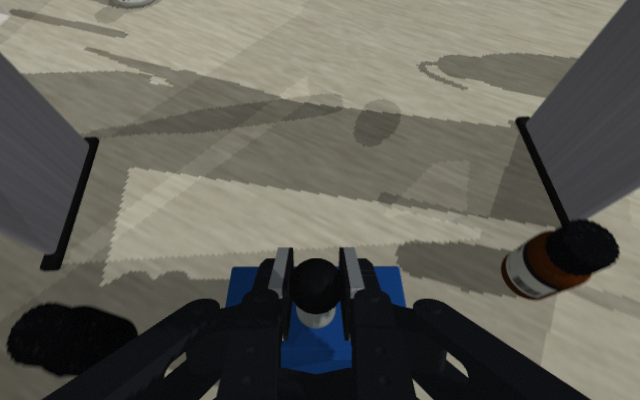

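It's tipping forward now, about 9° past upright. Continuing.

```bash
python3 -m creep '0.244 0.9 0 -1.0 0 0 0;0.244 0.9 0 -0.9 0 0 0'
python3 - <<'E'
from h import *
o,im,X=shot("wrist","l6"); print(o["opening"],o["wrist_force"])
s=ballfit(X,im,(296,240,336,310),o); 
p=np.load("shelf.npy"); print("local",(s[:2]-p[:2])@[np.cos(p[2]),np.sin(p[2])])
for c in (243,315,392): print([ (r,X[r,c].round(4)[2]) for r in range(250,368,8) if im[r,c,0]>60 and im[r,c,0]>1.8*im[r,c,2]])
need(o["eef_pos"],tgt(27.5,45))
E
```

```text
time_s: 24.82
eef_pos: [0.57, 0.0199, 0.0726]
eef_rot: [0.091, 0.899, 0.222, -0.366]
wrist_force: [0.5, -0.6, -2.3]
opening: 0.248
0.24826649254260216 [ 0.53978035 -0.55987015 -2.31005772]
ball 1908 [0.5429 0.0073 0.1067] in tool [-0.0452 -0.0014 -0.0036]
local -0.020790997914060767
[(250, np.float64(0.0847)), (258, np.float64(0.085)), (266, np.float64(0.0838)), (274, np.float64(0.0847)), (282, np.float64(0.0835)), (290, np.float64(0.0839))]
[(250, np.float64(0.0846)), (322, np.float64(0.0829)), (330, np.float64(0.0816)), (338, np.float64(0.0804))]
[(250, np.float64(0.0841)), (258, np.float64(0.0846)), (266, np.float64(0.0839)), (274, np.float64(0.0833)), (282, np.float64(0.0836)), (290, np.float64(0.0831)), (298, np.float64(0.0824))]
t 24.875 pos [0.5709 0.0202 0.073 ] open 0.247 F [-0.5  0.1 -2. ] q [-0.59  0.14  2.26  1.23  0.73 -0.46]
shift cm (tool) [-0.04 -0.02  0.09] rot [ 0.003 -0.012  0.002]
```

View pics/l6.png

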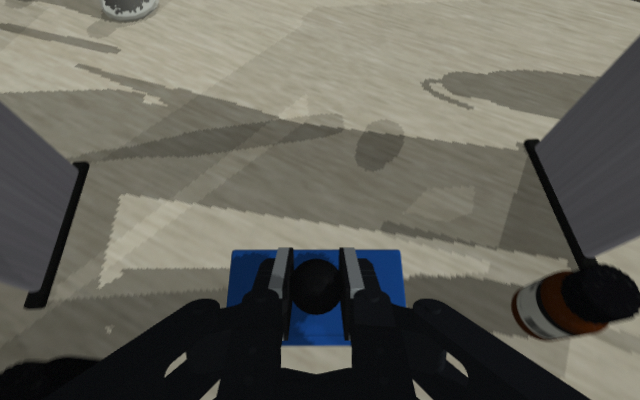

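It lifted off and swung back upright. I'll bring it back to local -85 mm, stand it, release, and push the ball with closed fingertips instead.

```bash
python3 -m creep '0.235 -1.2 0 1.1 0 0 0;0.235 -1.15 0 1.1 0 0 0;0.235 -1.15 0 1.1 0 0 0;0.235 -1.15 0 1.1 0 0 0;0.235 0 0 0 0 0 0;0.24 0.3 0 0.3 0 0 0;0.24 0.1 0 0.1 0 0 0;0.24 0 0 0 0 0 0'
python3 - <<'E'
from h import *
o,im,X=shot("wrist","m1"); print(o["opening"],o["wrist_force"])
s=ballfit(X,im,(296,240,336,310),o); need(o["eef_pos"],tgt(27.5,45))
p=np.load("shelf.npy"); print("local",(s[:2]-p[:2])@[np.cos(p[2]),np.sin(p[2])])
for c in (243,315,392): print([ (r,X[r,c,2].round(4)) for r in range(250,368,8) if im[r,c,0]>60 and im[r,c,0]>1.8*im[r,c,2]])
E
```

```text
time_s: 25.88
eef_pos: [0.5179, -0.0075, 0.073]
eef_rot: [0.091, 0.901, 0.226, -0.36]
wrist_force: [-1.2, 0.0, -1.3]
opening: 0.239
0.23941348998029166 [-1.20374153  0.04785054 -1.27828848]
ball 1977 [ 0.4914 -0.0201  0.1077] in tool [-0.0452 -0.0014 -0.0049]
t 25.925 pos [ 0.5179 -0.0076  0.0729] open 0.24 F [-0.3  0.3  2.6] q [-0.77  0.06  2.36  1.17  0.84 -0.57]
shift cm (tool) [-0.   -0.   -0.02] rot [ 0.008 -0.025  0.007]
local -0.07906352303002234
[(250, np.float64(0.0878)), (258, np.float64(0.0877)), (266, np.float64(0.0859)), (274, np.float64(0.0861)), (282, np.float64(0.0836)), (290, np.float64(0.0851))]
[(250, np.float64(nan)), (314, np.float64(0.0821)), (322, np.float64(0.081)), (330, np.float64(0.0811))]
[(250, np.float64(0.0868)), (258, np.float64(0.0868)), (266, np.float64(0.0862)), (274, np.float64(0.0861)), (282, np.float64(0.0847)), (290, np.float64(0.0845)), (298, np.float64(0.084))]
```

View pics/m1.png

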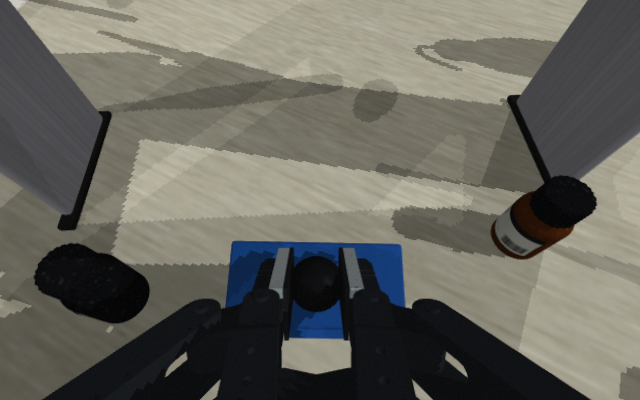

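```bash
python3 -m creep '0.3 0 0 0 0 0 0;0.45 0 0 0 0 0 0;0.45 -1.5 0 -0.3 0 0 0;0.45 -2.2 0 -0.3 0 0 0;0 0 0 0 0 0 0;0 0 0 0 0 0 0;0 0 0 0 0 0 0'
python3 - <<'E'
from h import *
o,im,X=shot("wrist","m2"); print(o["opening"],o["wrist_force"])
need(o["eef_pos"],tgt(27.5,45)); s=ballfit(X,im,(284,195,345,247),o)
p=np.load("shelf.npy"); print("local",(s[:2]-p[:2])@[np.cos(p[2]),np.sin(p[2])],(s[:2]-p[:2])@[-np.sin(p[2]),np.cos(p[2])])
E
```

```text
time_s: 26.8
eef_pos: [0.4976, -0.0179, 0.1015]
eef_rot: [0.09, 0.9, 0.225, -0.361]
wrist_force: [-0.6, 0.2, -1.1]
opening: -0.003
-0.0025890725230244506 [-0.60345966  0.24941048 -1.1310109 ]
t 26.85 pos [ 0.4976 -0.0178  0.1014] open -0.0 F [-0.9  0.7 -0.8] q [-0.84 -0.07  2.39  1.06  0.93 -0.48]
shift cm (tool) [-0.    0.01 -0.  ] rot [ 0.006 -0.023  0.008]
ball 1227 [ 0.5087 -0.0101  0.1053] in tool [ 0.0071 -0.0017 -0.012 ]
local -0.059084330663824375 0.009191610721389952
```

View pics/m2.png

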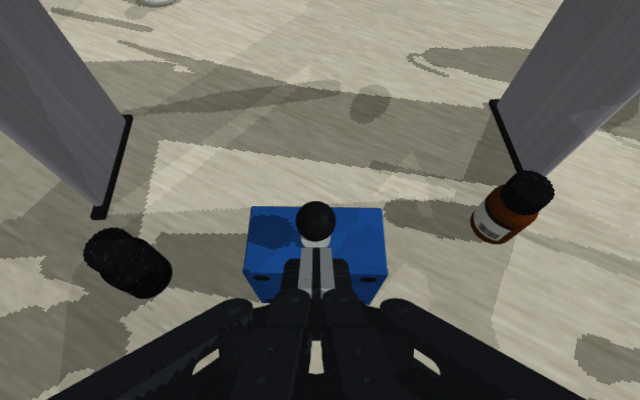

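The tray stands freely, with the ball at (316,220) and at height 0.105 m. The closed tips are behind and above it. I'll drop 21 mm and push forward.

```bash
python3 -m creep '0 0.8 -0.1 0.8 0 0 0;0 0.65 0 0.65 0 0 0;0 0 0 0 0 0 0'
python3 - <<'E'
from h import *
o,im,X=shot("wrist","m3"); print(o["opening"],o["wrist_force"])
need(o["eef_pos"],tgt(27.5,45)); s=ballfit(X,im,(284,205,345,247),o)
C=Rq(o["eef_rot"]).as_matrix(); c=o["eef_pos"]+C@[-.0275,0,-.011]; a=np.radians(27.5); print("corner z",c[2],"fwd gap to ball centre",(s-c)@[np.cos(a),np.sin(a),0])
E
```

```text
time_s: 27.22
eef_pos: [0.4975, -0.0158, 0.0794]
eef_rot: [0.089, 0.9, 0.226, -0.362]
wrist_force: [0.2, 0.5, 0.3]
opening: -0.003
-0.0027455480041482768 [0.21335858 0.46027229 0.31457925]
t 27.275 pos [ 0.4976 -0.016   0.0797] open 0.002 F [-0.5  0.3  0.4] q [-0.83 -0.    2.4   1.12  0.9  -0.56]
shift cm (tool) [ 0.02 -0.02  0.03] rot [ 0.006 -0.022  0.01 ]
ball 684 [ 0.5088 -0.01    0.1054] in tool [-0.0088  0.0001 -0.0276]
corner z 0.10632051164994161 fwd gap to ball centre 0.02502123263113696
```

View pics/m3.png

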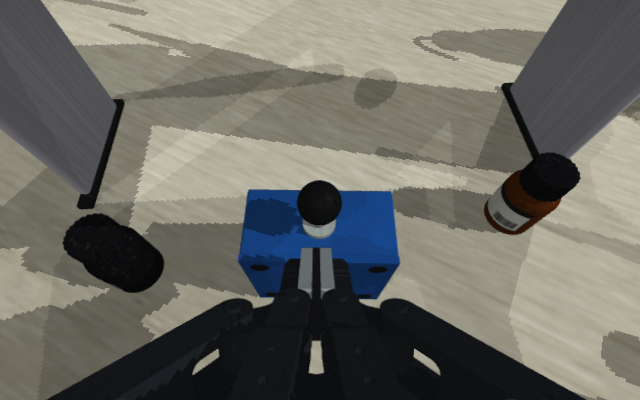

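```bash
python3 -m creep '0 0.85 0 -0.85 0 0 0;0 0.85 0 -0.85 0 0 0;0 0.85 0 -0.85 0 0 0'
python3 - <<'E'
from h import *
o,im,X=shot("wrist","m4"); print(o["opening"],o["wrist_force"])
s=ballfit(X,im,(280,195,355,250),o)
C=Rq(o["eef_rot"]).as_matrix(); c=o["eef_pos"]+C@[-.0275,0,-.011]; a=np.radians(27.5); print("corner z",c[2],"fwd gap to ball centre",(s-c)@[np.cos(a),np.sin(a),0])
p=np.load("shelf.npy"); print("local",(s[:2]-p[:2])@[np.cos(p[2]),np.sin(p[2])])
E
```

```text
time_s: 27.65
eef_pos: [0.5307, 0.0005, 0.0812]
eef_rot: [0.089, 0.9, 0.225, -0.361]
wrist_force: [-0.3, 0.2, 0.7]
opening: 0.001
0.0013586619611063433 [-0.33717272  0.22582796  0.70275704]
ball 1681 [0.5306 0.0011 0.1074] in tool [-0.018  -0.0006 -0.0192]
corner z 0.10811114287207435 fwd gap to ball centre 0.012512182033818577
local -0.034548116771945865
```

View pics/m4.png

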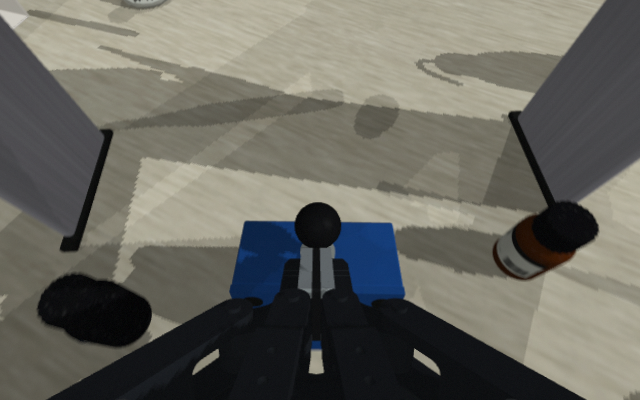

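The ball rose 2 mm and the tray is tipping (about 13°). Continuing.

```bash
python3 -m creep '0 0.95 0 -0.8 0 0 0;0 1.0 0 -0.75 0 0 0'
python3 - <<'E'
from h import *
o,im,X=shot("wrist","m5"); print(o["opening"],o["wrist_force"])
s=ballfit(X,im,(280,195,355,250),o)
C=Rq(o["eef_rot"]).as_matrix(); c=o["eef_pos"]+C@[-.0275,0,-.011]; a=np.radians(27.5); print("corner z",c[2],"fwd gap to ball centre",(s-c)@[np.cos(a),np.sin(a),0])
p=np.load("shelf.npy"); print("local",(s[:2]-p[:2])@[np.cos(p[2]),np.sin(p[2])])
E
```

```text
time_s: 27.95
eef_pos: [0.554, 0.0124, 0.0797]
eef_rot: [0.089, 0.901, 0.225, -0.361]
wrist_force: [0.2, -0.8, 0.3]
opening: -0.002
-0.0024591071634843717 [ 0.22312364 -0.77104705  0.31320601]
ball 1602 [0.5539 0.0131 0.1034] in tool [-0.0162 -0.0007 -0.0174]
corner z 0.10659706533808018 fwd gap to ball centre 0.012565920697886791
local -0.008410815405100367
```

View pics/m5.png

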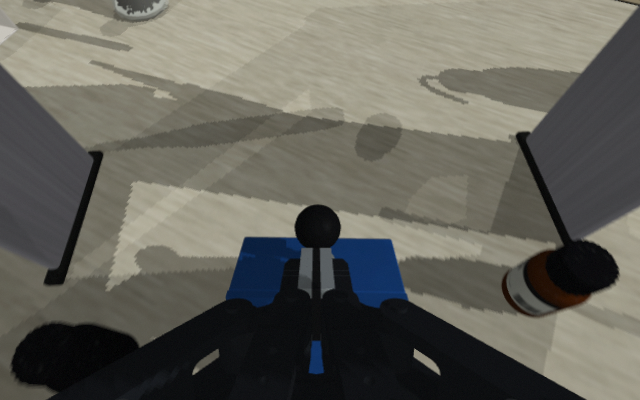

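About 28° now. A little further, descending with the ball.

```bash
python3 -m creep '0 0.95 0 -0.5 0 0 0;0 0.95 0 -0.45 0 0 0'
python3 - <<'E'
from h import *
o,im,X=shot("wrist","m6"); print(o["opening"],o["wrist_force"])
s=ballfit(X,im,(280,195,355,250),o)
C=Rq(o["eef_rot"]).as_matrix(); c=o["eef_pos"]+C@[-.0275,0,-.011]; a=np.radians(27.5); print("corner z",c[2],"fwd gap to ball centre",(s-c)@[np.cos(a),np.sin(a),0])
E
```

```text
time_s: 28.25
eef_pos: [0.5745, 0.0228, 0.0747]
eef_rot: [0.089, 0.901, 0.225, -0.359]
wrist_force: [1.3, 2.3, 6.8]
opening: 0.003
0.002867677408850265 [1.26147829 2.29213084 6.8022434 ]
ball 1486 [0.5765 0.0243 0.0924] in tool [-0.0103 -0.0004 -0.0146]
corner z 0.10164114330836754 fwd gap to ball centre 0.014929061552666685
```

View pics/m6.png

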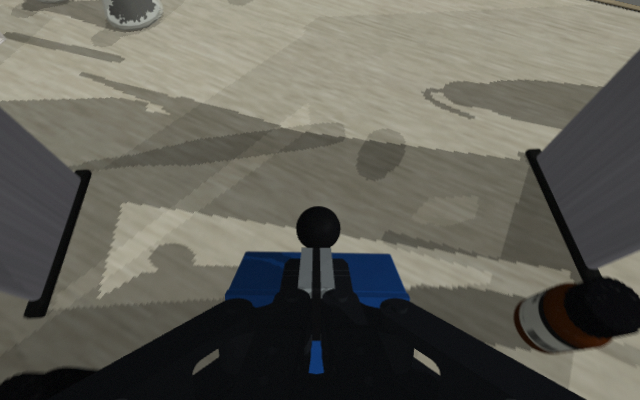

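Past the balance point (about 42°), but the fingers press lightly on the wall (7 N). Lifting straight up to let it fall onto its rim.

```bash
python3 -m creep '0 -0.8 0 -0.8 0 0 0;0 -1 0 -0.8 0 0 0;0 0 0 0 0 0 0;0 0 0 0 0 0 0'
python3 - <<'E'
from h import *
o,im,X=shot("wrist","m7"); print(o["opening"],o["wrist_force"],o["eef_pos"])
E
```

```text
time_s: 28.8
eef_pos: [0.5727, 0.0228, 0.0969]
eef_rot: [0.089, 0.901, 0.226, -0.36]
wrist_force: [-0.7, -0.1, -0.1]
opening: 0.0
0.00029193997269876985 [-0.65726006 -0.0806371  -0.10057034] [0.57266989 0.0228468  0.09691658]
```

View pics/m7.png

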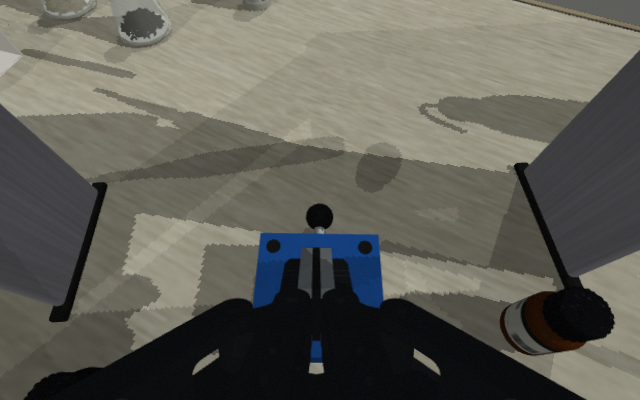

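The tray fell over with its underside up, feet visible at (273,246) and (365,247). I'll withdraw horizontally so the wrist camera clears the board.

```bash
python3 -m creep '0 -1.3 0 1.5 0 0 0;0 -1.4 0 1.5 0 0 0;0 -1.4 0 1.4 0 0 0;0 -1.4 0 1.4 0 0 0;0 -1.4 0 1.4 0 0 0;0 -1.4 0 1.4 0 0 0;0 -1.4 0 1.4 0 0 0;0 0 0 0 0 0 0'
python3 - <<'E'
from h import *
o,im,X=shot("wrist","n1"); print(o["opening"],o["wrist_force"],o["eef_pos"])
hsv=cv2.cvtColor(im,cv2.COLOR_BGR2HSV); blue=(hsv[...,0]>100)&(hsv[...,0]<130)&(hsv[...,1]>120)
P=X[blue&(X[...,2]>.036)&(X[...,2]<.055)]; print(len(P)); r=cv2.minAreaRect(P[:,:2].astype(np.float32)); print(r,np.percentile(P[:,2],[2,50,98]))
p=np.load("shelf.npy"); c,s=np.cos(p[2]),np.sin(p[2]); B=cv2.boxPoints(r)-p[:2]; print("local corners",np.c_[B@[c,s],B@[-s,c]].round(3).tolist())
E
```

```text
time_s: 29.85
eef_pos: [0.4454, -0.0435, 0.0879]
eef_rot: [0.087, 0.9, 0.226, -0.362]
wrist_force: [0.6, -0.0, 0.2]
opening: 0.001
0.000678965351235339 [ 0.59939211 -0.00314096  0.16045045] [ 0.44544652 -0.04346103  0.08792058]
7665
((0.5539830327033997, 0.026667356491088867), (0.09969507902860641, 0.29004889726638794), 39.16925811767578) [0.03791242 0.04529387 0.04642684]
local corners [[-0.072, 0.154], [-0.029, -0.133], [0.069, -0.118], [0.026, 0.169]]
```

View pics/n1.png

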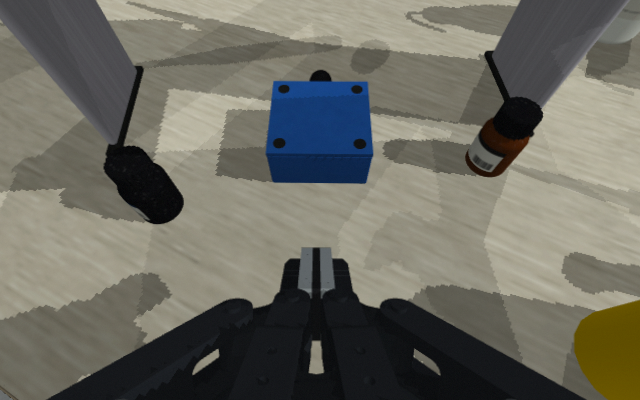

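The tray lies upside down between the end panels, underside at (320,118). I'll check it numerically and back the arm away.

```bash
python3 - <<'E'
from h import *
o=ctrl.get_obs(); im=cv2.imread("pics/n1.png"); X=cloud("wrist",np.load("pics/n1.npy"),o)
hsv=cv2.cvtColor(im,cv2.COLOR_BGR2HSV); blue=(hsv[...,0]>100)&(hsv[...,0]<130)&(hsv[...,1]>120)
k=np.zeros_like(blue); k[78:156,262:378]=1
P=X[blue&k&(X[...,2]>.040)]; r=cv2.minAreaRect(P[:,:2].astype(np.float32)); print(len(P),r,np.percentile(P[:,2],[2,50,98]))
A=np.c_[P[:,:2],np.ones(len(P))]; print("slope",np.linalg.lstsq(A,P[:,2],rcond=None)[0][:2])
p=np.load("shelf.npy"); c,s=np.cos(p[2]),np.sin(p[2]); B=cv2.boxPoints(r)-p[:2]; print("local corners",np.c_[B@[c,s],B@[-s,c]].round(3).tolist())
for n,(l,t_,rr,b) in {"dark":(104,145,150,185),"amber":(495,95,545,135)}.items():
    m=np.zeros((400,640),bool); m[t_:b,l:rr]=1; m&=(X[...,2]>.055)&(X[...,2]<.07); print(n,np.nanmedian(X[m],0).round(3))
E
python3 -m creep '0 -1.5 0 1.5 0 0 0;0 -3 3 0 0 0 0;0 -4 4 0 0 0 0;0 -3 5 0 0 0 0;0 -2 5 0 0 0 0;0 -2 5 0 0 0 0;0 0 5 0 0 0 0;0 0 4 0 0 0 0;0 0 0 0 0 0 0'
python3 - <<'E'
from h import *
for n in("wrist","scene","top"): o,im,X=shot(n,"o_"+n)
print(o["eef_pos"],o["wrist_force"])
E
```

```text
7140 ((0.5640389323234558, 0.01822759583592415), (0.08147186040878296, 0.08369932323694229), 26.841880798339844) [0.04410529 0.04546413 0.0465638 ]
slope [0.0011451  0.00061395]
local corners [[-0.035, 0.05], [-0.04, -0.034], [0.041, -0.039], [0.046, 0.044]]
dark [0.444 0.104 0.067]
amber [ 0.615 -0.123  0.066]
time_s: 31.02
eef_pos: [0.4932, -0.3803, 0.181]
eef_rot: [0.087, 0.9, 0.23, -0.36]
wrist_force: [-0.2, 0.1, -0.3]
opening: 0.003
[ 0.49199993 -0.37749229  0.18066017] [-0.77789779  1.25565099  0.10897239]
```

View pics/o_wrist.png

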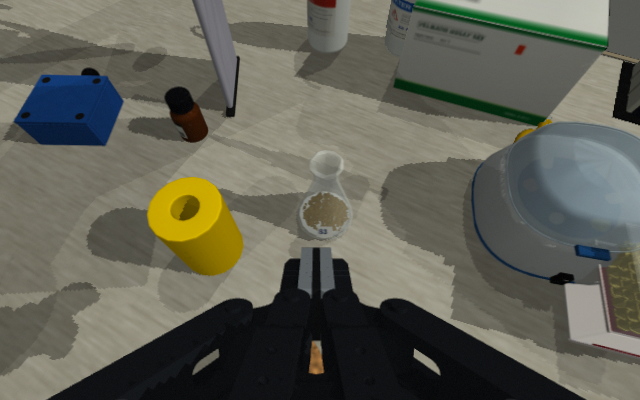

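View pics/o_top.png

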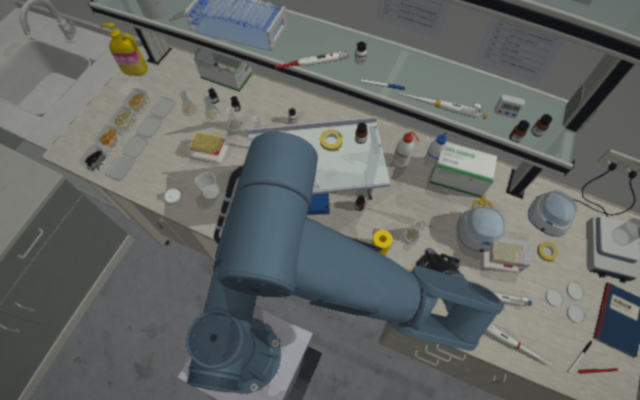

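View pics/o_scene.png

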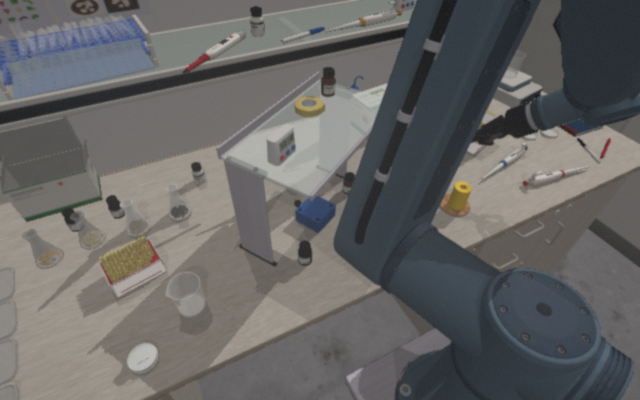

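The scene view shows the reel upright on the pad at (460,196), and the tray upside down under the board at (315,211). The bottles, flask and beaker stand where they were. The tray is flat to about 0.1°, its underside at 45 mm, and its body spans local x -40 to +46 mm against a board from -116 to +110 mm. Handing in.

```bash
python3 - <<'E'
from h import *
print(ctrl.hand_in())
E
```

```text
the job is handed in; nothing more can be done
None
```

I lifted the small reel off the spindle and stood it on the cork pad. I then swung the tray up by its ball grip at the shelf's front edge and tipped it upside down under the board. The job was handed in at about 31 s, with the arm clear of everything.

**Last checks:**
- **Reel:** it was upright. Measured right after release, its centre was about 4 mm from the pad's middle. The last scene picture shows it still standing there.
- **Tray:** it rests upside down, flat to about 0.1°, with its underside 45 mm above the worktop. Its body runs from -40 to +46 mm along the shelf's depth; the board covers -116 to +110 mm. My fit of the shelf's pose was off by a few pixels, so those figures could be off by a few mm.
- **Bottles, flask and beaker:** the bottles read within about 5 mm of their first positions. The flask and beaker I only checked by eye, and they look unmoved.

**What disagreed or failed on the way:**
- **Finger tips:** they sit about 27 mm behind the reported TCP, so my first grasp on the ball closed on nothing.
- **Tipping:** two attempts with the ball held failed, because the tray rode along and swung back upright instead of tipping. During these it was carried back and forth beneath the board. Pushing the ball with closed fingertips then worked.
- **Forces:** the highest reading I saw at the wrist was about 8 N.

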